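Post a rejected bush and set the fault code wheel

TASK

The tallest of the three loose bushes has failed inspection: push it through the sprung dust flap of the grey reject box and let go, so that it lies inside and the flap has closed again. Set the box's thumbwheel to fault code 7 by rolling it with a fingertip, pressing gently (it is light and sprung). Leave the other two bushes where they are.

Things in the scene. Friction and masses are not known exactly. Their poses are not given: they have to be found in the camera images.
- reject_box: Closed grey metal box fixed to the table, 120 x 230 x 95 mm (x, y, z). Origin at the centre of its underside; z up; front faces -x, to the robot. Flat top panel at z = 95. Flap in the left (+y) half of the top, thumbwheel in the right half. Under the flap is one bin (x -56 to 56, y -18 to 111, floor z = 6), wider than the mouth on every side.
- flap_mouth (a point): Centre of the flap mouth, level with the top panel; axes as the box. The mouth is 48 mm in x, 96 mm in y, panel 3 mm thick, closed by a bare metal flap. Two fingers with a bush between them fit in if they close along the box's y. Let a bush go only when its underside is 45 to 50 mm under the panel and about 6 mm on the near (-x) side of this centre: then it falls free into the bin.
- dust_flap (a joint): Flap hinge, rad: 0 = shut, flush with the panel; to 1.45 = hanging down inside. Hinged on the far (+x) edge of the mouth, 46 mm long; its near edge swings down and away from the robot. A spring shuts it: it carries a bush's weight without opening; pressing at mid-flap takes about 0.6 N to start, under 2 N wide open. It shuts by itself when the fingers leave.
- code_wheel (a joint): Black thumbwheel, rad. White digit n is on top, between the fins, at n x 0.6283 (7 = 4.398). Radius 28 mm, width 26, axle along the box's y. Pulling its top to the robot (box -x) adds one per 17.6 mm. Ten click stops, let go it falls into the nearest (it may start balanced between two); end stops at 0 and 9. Finely ribbed tread, turned by friction: about 1 N per click, so press 3 to 5 N.
- wheel_cassette: Frame carrying the thumbwheel, in the box; origin 15 mm below the panel, under the wheel mark; axes as the box; it does not tell the wheel's height. Slot in the panel 60 x 32 mm (x, y). The crown stands 9 to 17 mm above the panel, differing from box to box: find it by touch or sight. The wheel sits on a spring: starts to sink at about 1.7 N, hard stop after 6 mm at 7.7 N. Over 18 N harms it.
- wheel_mark (a point): Point on the level of the top panel (95 mm above the table) straight above the wheel's axle, at mid-width of the wheel; axes as the box. The wheel's crown lies 9 to 17 mm above it. A white index fin, 9 mm tall, 3 mm thick, stands 30 mm to either side (box y).
- bush_tall: The rejected bush: plain steel-grey flanged bush, 24 mm in diameter at its flange (underneath) and 30 mm tall, the tallest and slimmest of three; stands loose on the table, upright. Origin at the centre of its underside, z along its axis. About 40 g.
- bush_mid: A good bush of the same grey, 28 mm in diameter, 22 mm tall, loose on the table. Origin at the centre of its underside. To be left alone.
- bush_flat: A good bush of the same grey, 32 mm in diameter, 12 mm tall, loose on the table. Origin at the centre of its underside. To be left alone.
Not all that is in view belongs to the job. What is shaped like the bush_tall but orange is not meant.

How it is judged:
At the end, for the whole second after the job is handed in: The thumbwheel rests at 7 (within 0.15 rad), the tall bush lies at rest in the bin under the flap, and the flap is shut (under 0.08 rad) (value of joint code_wheel between 4.248 and 4.548 rad and value of joint dust_flap below 0.08 rad and z of bush_tall in the frame of reject_box below 0.045 m and x of bush_tall in the frame of reject_box between -0.057 and 0.057 m and y of bush_tall in the frame of reject_box between -0.02 and 0.112 m and linear speed of bush_tall below 0.03 m/s); the robot touches nothing.
It fails at once if the thumbwheel is pressed with more than 18 N (contact force between anything else and wheel_cassette above 18 N).
It fails at once if one of the other two bushes is moved by more than 30 mm (distance of any of bush_mid, bush_flat from where it was at the start of the episode above 0.03 m).
It also fails if it takes over 58 s, if anything falls off the work surface, if the arm or the gripper's body presses on something with over 40 N, if the wrist force passes 120 N, or if a joint passes its speed limit or range.

ROBOT

A 6-joint arm with a two-finger parallel gripper is mounted at the origin on a cart in front of the work surface, level with it; the furniture and walls round the work are solid. World frame = base frame: x ahead of the robot, y to its left, z up, the work surface at z = 0. Lengths are in m, angles in rad, forces in N, time in s.
With the tool pointing down it reaches from about 0.25 to 0.775 m from the base axis. Payload 4 kg.
Tool frame: the origin (TCP) lies on the centre line of the jaws, within the pads' length; the fingertips stand 8 mm ahead of it and the grasp point (between the pads) lies 11 mm behind it; y points along the fingers, x is the direction in which the jaws open and shut, and the axes are right-handed (so a half turn about y gives the same grasp; the last joint's range is limited). The gripper opens to 94 mm and grips with 3 to 60 N. Pads are 16 mm wide; open, the fingers measure 119 mm over their backs; the gripper's body (75 mm by 177 mm) begins 78 mm behind the grasp point.
Start: joints at [-1.451, 0.087, 1.371, -0, 1.684, -0.103], TCP at [0.122, -0.536, 0.214] pointing down, gripper open.
Joint ranges: [-3.1, 3.1], [-0.76, 2.03], [0.27, 2.55], [-1.08, 4.22], [0.17, 2.65], [-2.57, 2.57]. Speed limits (rad/s): [2.79, 2.79, 3.14, 3.14, 3.14, 3.14].

INTERFACE

Orientations are given as [roll, pitch, yaw] about the fixed x, y, z axes, in that order (R = Rz(yaw) Ry(pitch) Rx(roll)).
In Python, from bench import robot gives the robot as it stands.
- The arm moves only by the tool step_arm, never from a script. Its argument "commands" is a list of rows, each an object with "xyz": the shift along the world's x, y, z in m, a list of three; "twist": the turn, a rotation vector about the world's x, y, z in degrees, a list of three. In form: [{"xyz": [tx, ty, tz], "twist": [ax, ay, az]}, ...]. A call has 1 to 12 rows; each row is the pose to reach, as a shift and turn from the pose commanded when the call began; what a row does not reach only later rows make up. A row lasts 1/12 s, in which the tool goes at most 41.7 mm and 7.16 degrees, less where a joint would pass 70% of its speed; a pose out of reach is approached as far as the arm can. A call with a gripper value outside its range is refused whole. "fingers" is the closure in counts, from 0 (fully open) to 255 (shut), set as the call begins (left out, the last holds). The fingers move at their own pace and stop on an object; the grip force is fixed at half the most. Time passes only in rows, so rows that repeat a pose let the fingers close. It gives the time, the measured TCP pose, the force and the opening at its end, in the units of the state.
- robot.get_obs(): the state, without advancing time (a new reading comes with each control period).
- robot.snapshot(name): name is "scene" or "side" or "wrist"; returns (picture, depth): 420x560x3 uint8, red, green, blue; 420x560 float32, m along the optical axis (not along the pixel's ray), 0 where there is no reading.
- robot.camera_info(name): a dict with "fx", "fy", "cx", "cy" (pixels), "R" (3x3) and "t" (3): a world point X has camera coordinates R X + t. Camera axes: x right, y down, z forward; pixel columns grow to the right and rows downward; lengths in m; the calibration is good to about 2 mm. The wrist camera is an equidistant fisheye: a pixel r from the principal point sees the ray r / f radians off the axis. A picture is of the moment at which its call begins: read the wrist's pose just before it. camera_info takes no time and is no camera call; for the wrist camera it gives the pose at the moment of the call.
- robot.close_job(): hands the job in, once; it reports no verdict.
The state is a dict: "time": time; "joint_positions": joint angles; "qvel": joint speeds; "joint_torque": joint torques, N m; "tool_pos": TCP position; "ee_rot": TCP orientation; "wrist_force": force on the tool from outside, world axes, zero at the start; "wrist_torque": the same for the moment, N m; "width": finger opening in m.
Only numpy, scipy, OpenCV 4.12 (cv2) and the standard library are available. Lean on these libraries where they do the work, as an engineer would, in place of code of your own. Each camera call takes 0.05 s, during which the arm holds its last target.

## Working session

There is one attempt and no reset: what is moved stays moved. The work goes in short steps, Python scripts to look and compute and a tool call to move; the robot and the scene stay as the last step left them, time stands still between calls to the robot, and variables do not carry over. Pictures are saved under pics/ and viewed, and the job is handed in when it is done.

Besides the shell and the picture viewer there is one more tool, called after "Emit:" as name([rows], argument=value, ...), one row to a line, values as JSON. step_arm: Moves the arm, as the interface text tells. Its arguments: {"type":"object","properties":{"commands":{"type":"array"},"fingers":{"type":"number"}},"required":["commands"]}

```bash
mkdir -p pics; ls; cat > h.py <<'E'
import numpy as np, cv2
from bench import robot
def snap(n,f):
    ci=robot.camera_info(n); im,d=robot.snapshot(n)
    cv2.imwrite(f'pics/{f}.png',cv2.cvtColor(im,cv2.COLOR_RGB2BGR)); np.savez(f'pics/{f}.npz',im=im,d=d,**{k:np.array(v) for k,v in ci.items()})
    return ci,im,d
def load(f): 
    return np.load(f'pics/{f}.npz')
def pt(c,u,v,z=None,fish=False,d=None):
    x=(u-c['cx'])/c['fx'];y=(v-c['cy'])/c['fy']
    if fish:
        r=np.hypot(x,y); s=np.tan(r)/r if r>1e-9 else 1; x*=s;y*=s
    R=np.array(c['R']);t=np.array(c['t']); ray=np.array([x,y,1.])
    C=-R.T@t; D=R.T@ray
    if z is not None: return C+D*(z-C[2])/D[2]
    return C+D*d
def crop(f,u0,v0,u1,v1,s,out):
    im=cv2.imread(f'pics/{f}.png')[v0:v1,u0:u1]; cv2.imwrite(f'pics/{out}.png',cv2.resize(im,None,fx=s,fy=s,interpolation=cv2.INTER_CUBIC))
E
python3 - <<'E'
from h import *
for n in ['scene','side','wrist']: 
    ci,im,d=snap(n,n+'0'); print(n,-np.array(ci['R']).T@ci['t'],np.array(ci['R'])[2],ci['fx'])
print(robot.get_obs())
E
```

```text
pics
scene [-0.09824004 -0.48707778  0.55750572] [ 0.62202409  0.59127    -0.51330869] 510.35373767821426
side [0.15248185 0.75115557 0.45784766] [ 0.36764911 -0.81524425 -0.44744938] 395.4368952036734
wrist [ 0.19470063 -0.51945074  0.38299981] [-0.24901395 -0.05457906 -0.96696079] 325.19226210127806
{'time': 0.15, 'joint_positions': array([-1.45111976e+00,  8.77707847e-02,  1.37188832e+00,  1.57862895e-05,
        1.68358374e+00, -1.03121674e-01]), 'qvel': array([ 0.00023084, -0.00089403, -0.00326266,  0.00181357, -0.0015748 ,
        0.00097671]), 'joint_torque': array([ 1.61102973e-03, -3.40642726e+01, -3.02792215e+01,  7.18332315e-02,
        3.05176328e-02, -1.10005351e-04]), 'tool_pos': array([ 0.12146899, -0.53600972,  0.21259046]), 'ee_rot': array([-1.57061085,  0.00163982, -1.34799617]), 'wrist_force': array([ 0.12709471, -0.04344026,  0.29316747]), 'wrist_torque': array([ 0.00433433,  0.00032837, -0.05906342]), 'width': 0.09412454516114936}
```

View pics/scene0.png

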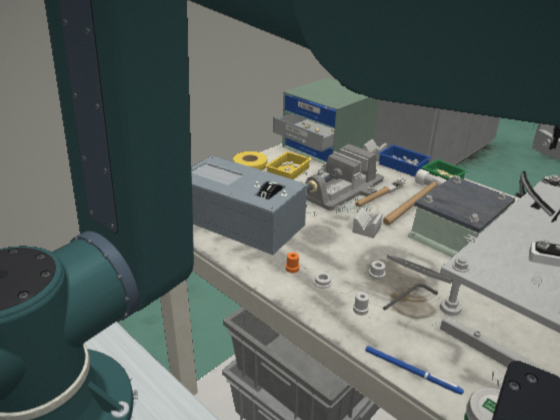

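View pics/side0.png

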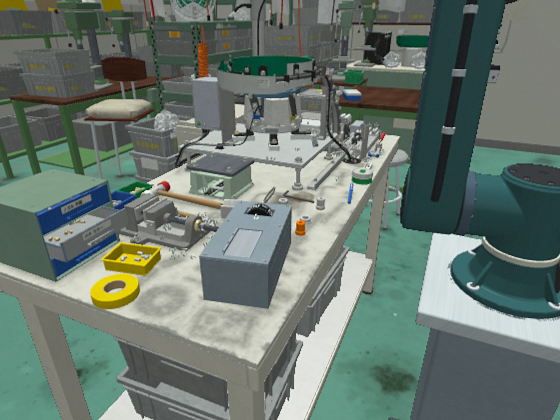

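View pics/wrist0.png

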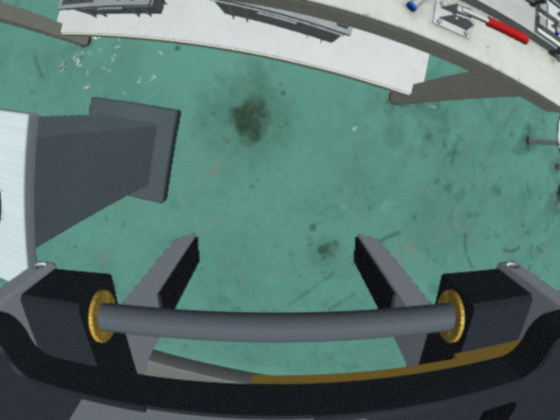

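```bash
python3 - <<'E'
from h import *
crop('scene0',180,140,320,250,5,'c1'); crop('scene0',270,230,410,330,5.5,'c2'); crop('side0',190,180,340,310,5,'c3')
E
```

```text
(no output)
```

View pics/c1.png

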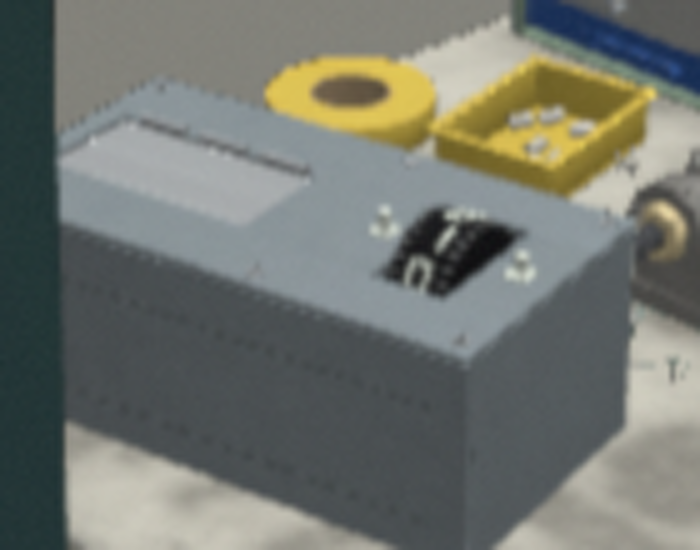

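View pics/c2.png

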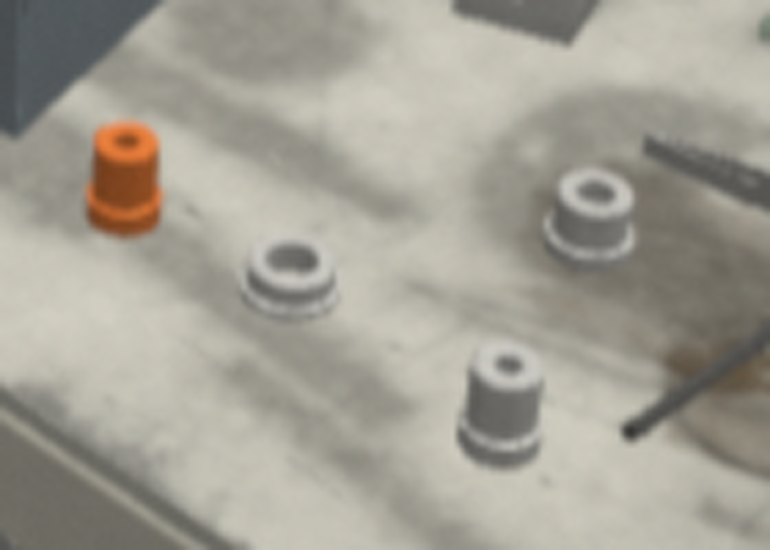

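View pics/c3.png

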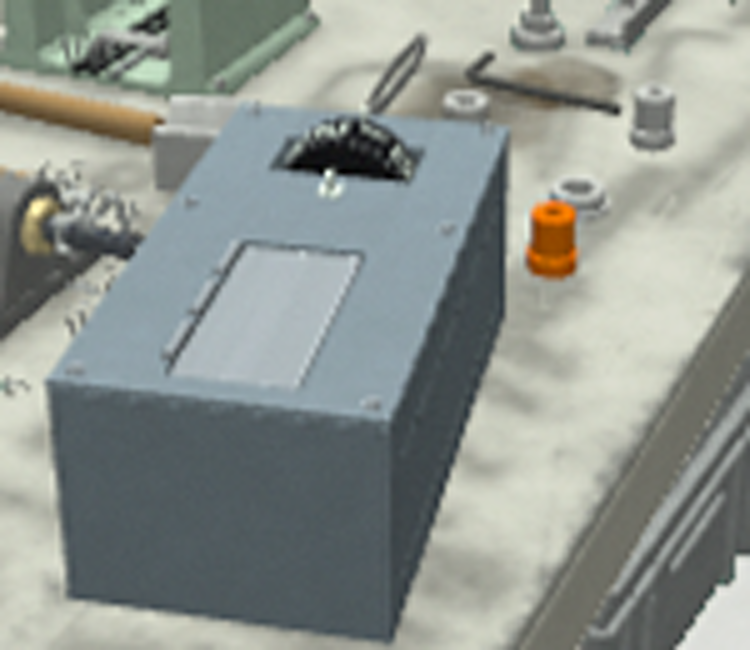

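```bash
python3 - <<'E'
from h import *
c=load('scene0'); s=load('side0')
print('scene corners FR BR BL', *[pt(c,180+u/5,140+v/5,.095).round(4) for u,v in [(468,362),(632,228),(165,80)]])
print('side corners BL FL FR BR', *[pt(s,190+u/5,180+v/5,.095).round(4) for u,v in [(48,382),(388,424),(508,128),(240,104)]])
print('fins base c', *[pt(c,180+u/5,140+v/5,.095).round(4) for u,v in [(388,238),(522,282)]])
print('flap sc: FR BR BL', *[pt(c,180+u/5,140+v/5,.095).round(4) for u,v in [(245,223),(310,175),(135,122)]])
print('flap side: BL FL FR BR', *[pt(s,190+u/5,180+v/5,.095).round(4) for u,v in [(170,374),(300,388),(364,255),(240,243)]])
for n,u,v,z in [('tall',508,364,.03),('mid',597,193,.022),('flat',292,260,.012),('or',127,142,.03)]:
    p=pt(c,270+u/5.5,230+v/5.5,z); print(n,p.round(4),np.hypot(*p[:2]).round(3))
for n,u,v,z in [('tall',655,92,.03),('mid',466,101,.022),('flat',580,188,.012),('or',553,211,.03)]:
    p=pt(s,190+u/5,180+v/5,z); print('side',n,p.round(4))
E
```

```text
scene corners FR BR BL [0.4336 0.0346 0.095 ] [0.5457 0.059  0.095 ] [0.5011 0.2798 0.095 ]
side corners BL FL FR BR [0.4999 0.2918 0.095 ] [0.3851 0.2674 0.095 ] [0.4339 0.0448 0.095 ] [0.5498 0.0704 0.095 ]
fins base c [0.4744 0.1172 0.095 ] [0.4866 0.0597 0.095 ]
flap sc: FR BR BL [0.4438 0.1629 0.095 ] [0.4874 0.1747 0.095 ] [0.4675 0.2578 0.095 ]
flap side: BL FL FR BR [0.4651 0.2707 0.095 ] [0.421  0.2603 0.095 ] [0.4414 0.1695 0.095 ] [0.4884 0.1805 0.095 ]
tall [ 0.4322 -0.1622  0.03  ] 0.462
mid [ 0.525  -0.1291  0.022 ] 0.541
flat [ 0.4419 -0.0758  0.012 ] 0.448
or [ 0.4318 -0.0155  0.03  ] 0.432
side tall [ 0.431  -0.1537  0.03  ]
side mid [ 0.5232 -0.1188  0.022 ]
side flat [ 0.4401 -0.0679  0.012 ]
side or [ 0.4318 -0.008   0.03  ]
```

```bash
python3 - <<'E'
from h import *
H=np.full((50,60),-1.)  # x 0..0.8? y -0.8..0.4
for n in ['scene0','side0']:
    c=load(n); d=c['d']; v,u=np.nonzero(d>0); z=d[v,u]
    P=np.stack([(u-c['cx'])/c['fx']*z,(v-c['cy'])/c['fy']*z,z],1); W=(P-c['t'])@c['R']
    m=(W[:,2]<.6)&(W[:,0]>.25)&(W[:,0]<.9)&(W[:,1]>-.9)&(W[:,1]<.35); W=W[m]
    for w in W:
        i=int((w[0]-.25)/.03); j=int((w[1]+.9)/.03); H[i,j]=max(H[i,j],w[2])
    # table check
    for (uu,vv) in ([(340,330),(322,295)] if n=='scene0' else [(300,250),(320,215)]):
        print(n,pt(c,uu,vv,d=d[vv,uu]).round(4))
print('rows x from .25 step .03; cols y -.9.. step .03 (cm)')
for i in range(21): print('%.2f'%(.25+.03*i),' '.join('%3d'%round(h*100) if h>-1 else ' . ' for h in H[i,:42]))
E
```

```text
scene0 [ 0.3774 -0.1646 -0.0018]
scene0 [ 4.176e-01 -9.490e-02 -3.000e-04]
side0 [ 4.063e-01  5.950e-02 -4.000e-04]
side0 [ 0.4216 -0.1226 -0.0022]
rows x from .25 step .03; cols y -.9.. step .03 (cm)
0.25 -79 -79 -79 -80 -79 -79 -80 -79 -79 -80 -80 -80 -79 -79 -80 -79 -80 -79 -80 -80 -79 -79 -79 -79  .   .   .   .   .   .   .   .   .   .   .   .   .   .   .   .   .   . 
0.28 -80 -79 -79 -80 -79 -79 -80 -80 -80 -79 -79 -79 -79 -79 -79 -79 -80 -80 -79 -80 -80 -80 -79 -79 -80  .   .   .   .   .   .   .   .   .   .   .   .   .   .   .   .   . 
0.31 -79 -79 -80 -80 -80 -79 -79 -80 -79 -79 -79 -79 -79 -79 -80 -80 -80 -80 -79 -79 -80 -79 -79 -80 -79  .   .   .   .   .   .   .   .   .   .   .   .   .   .   .   .   . 
0.34   0   0   0   0   0   0   0   0   0   0   0   0   0   0   0   3   3   3   0   0   0   0   1   0   0   0   0   0   0   0   0   0   0   0   0   0   0   0   0   0   0   0
0.37   0   0   0   5   5   5   4   2   1   0   0   0   2   2 -59   3   3   4   1   1   1   1   1   0   0   0   0   0   0   0   0   0   0   0   0   0   9  10  10   0   0   0
0.40   6   6   3   2   2   2   4  
[... 2033 characters left out ...]
   9   9
0.76  .   .   .   .   .   .   .   .   .   .   .   34  33   9   9   8  23  24  34  33  31   9   9   9   8   9   9   0   2   0   2   1   7   7   7   7  15  14  15  15  15  14
0.79  .   .   .   .   .   .   .   .   .   .   .   34  34  34   8  .   16  34  34  31  31  10   9   9   8   9   9   0   2   0   1   1   7   7   7   7  15  15  15  15  15  15
0.82  .   .   .   .   .   .   .   .   .   .   .   .    8  34  34  34  34  34  31  31   9  11  11  .    0   0   0   0   2   0   1   1   1   0  .    1  15  15  15  15  15  15
0.85  .   .   .   .   .   .   .   .   .   .   .    8   8   9   8  33  32  31  30  28   9   9  11  10   0   0   0   3   3   3   3   1   0   0 -50 -46  15  15  15  15  15  15
```

Emit:
step_arm([
  {"xyz":[0.01,0.015,0],"twist":[0,0,0]},
  {"xyz":[0.03,0.045,0],"twist":[0,0,0]},
  {"xyz":[0.052,0.08,0],"twist":[0,0,0]},
  {"xyz":[0.075,0.115,0],"twist":[0,0,0]},
  {"xyz":[0.098,0.15,0],"twist":[0,0,0]},
  {"xyz":[0.121,0.185,0],"twist":[0,0,0]},
  {"xyz":[0.144,0.22,0],"twist":[0,0,0]},
  {"xyz":[0.167,0.255,0],"twist":[0,0,0]},
  {"xyz":[0.19,0.29,0],"twist":[0,0,0]},
  {"xyz":[0.213,0.325,0],"twist":[0,0,0]},
  {"xyz":[0.235,0.36,0],"twist":[0,0,0]},
  {"xyz":[0.248,0.376,0],"twist":[0,0,0]},
], fingers=120)

```text
time: 1.15
tool_pos: [0.3706, -0.1567, 0.2135]
ee_rot: [-1.57, 0.001, -1.344]
wrist_force: [0.0, -0.1, 0.4]
width: 0.0501
```

```bash
python3 - <<'E'
from h import *
o=robot.get_obs(); print(o['time'],o['tool_pos'],o['ee_rot'],o['width'],abs(o['qvel']).max())
snap('wrist','w1')
E
```

```text
1.15 [ 0.37057167 -0.15673737  0.21350654] [-1.56961039e+00  1.11950189e-03 -1.34432673e+00] 0.050104232622149004 0.6143991066701883
```

View pics/w1.png

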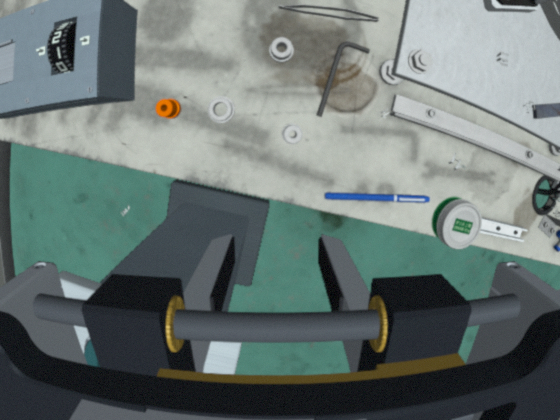

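```bash
python3 - <<'E'
from h import *
o=robot.get_obs(); print(o['time'],o['tool_pos'],o['ee_rot'],o['width'],abs(o['qvel']).max())
snap('wrist','w2')
crop('w2',190,20,330,160,4,'c4'); crop('w2',0,0,140,120,5,'c5')
E
```

```text
1.2 [ 0.37203733 -0.15541386  0.21338231] [-1.56790838  0.00253909 -1.34155696] 0.04984770916510334 0.13365159984922653
```

View pics/c4.png

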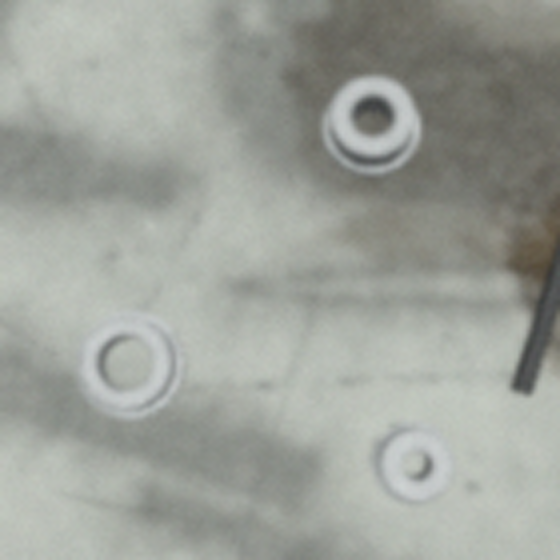

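View pics/c5.png

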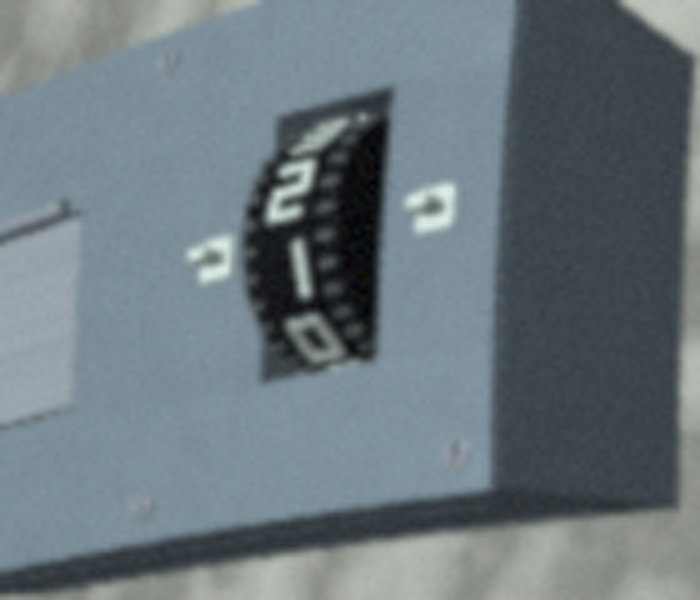

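```bash
python3 - <<'E'
from h import *
c=load('w2'); print(-c['R'].T@c['t'])
P=lambda u,v,z: pt(c,190+u/4,20+v/4,z,fish=True).round(4)
print('tall top',P(418,464,.03),'flange',P(412,465,.004)); print('mid',P(373,114,.022)); print('flat',P(127,363,.012))
Q=lambda u,v,z: pt(c,u/5,v/5,z,fish=True).round(4)
print('box FR,BR',Q(492,490,.095),Q(517,0,.095))
print('fin bases',Q(205,275,.095),Q(428,225,.095)); print('slot corners BL BR FR FL',Q(278,115,.095),Q(393,88,.095),Q(375,362,.095),Q(262,382,.095))
print('flap FR',Q(70,408,.095),'BR',Q(82,212,.095))
E
```

```text
[ 0.44474642 -0.13866219  0.38414648]
tall top [ 0.4352 -0.1604  0.03  ] flange [ 0.4338 -0.1604  0.004 ]
mid [ 0.5284 -0.1263  0.022 ]
flat [ 0.4449 -0.0741  0.012 ]
box FR,BR [0.4372 0.0378 0.095 ] [0.5378 0.06   0.095 ]
fin bases [0.476  0.1273 0.095 ] [0.489  0.0671 0.095 ]
slot corners BL BR FR FL [0.5121 0.1164 0.095 ] [0.5181 0.0856 0.095 ] [0.46   0.0731 0.095 ] [0.4537 0.1035 0.095 ]
flap FR [0.4445 0.1647 0.095 ] BR [0.4901 0.1741 0.095 ]
```

Emit:
step_arm([
  {"xyz":[0.015,0,-0.02],"twist":[0,0,0]},
  {"xyz":[0.03,0,-0.05],"twist":[0,0,0]},
  {"xyz":[0.045,0,-0.08],"twist":[0,0,0]},
  {"xyz":[0.06,0,-0.11],"twist":[0,0,0]},
  {"xyz":[0.0645,0,-0.135],"twist":[0,0,0]},
  {"xyz":[0.0645,0,-0.147],"twist":[0,0,0]},
  {"xyz":[0.0645,0,-0.149],"twist":[0,0,0]},
  {"xyz":[0.0645,0,-0.149],"twist":[0,0,0]},
])

```text
time: 1.92
tool_pos: [0.4328, -0.161, 0.0634]
ee_rot: [-1.573, 0.001, -1.349]
wrist_force: [0.6, -0.6, 0.5]
width: 0.0498
```

```bash
python3 - <<'E'
from h import *
o=robot.get_obs(); print(o['time'],o['tool_pos'],o['ee_rot'],o['width'],abs(o['qvel']).max())
snap('wrist','w3')
E
```

```text
1.9167 [ 0.43278702 -0.16099039  0.06338093] [-1.57338071e+00  1.41788445e-03 -1.34926751e+00] 0.04976372829481303 0.04023861369926821
```

View pics/w3.png

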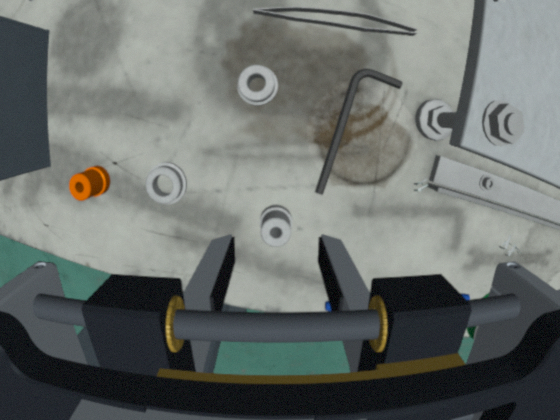

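```bash
python3 - <<'E'
from h import *
crop('w3',240,180,310,260,8,'c6')
E
```

```text
(no output)
```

View pics/c6.png

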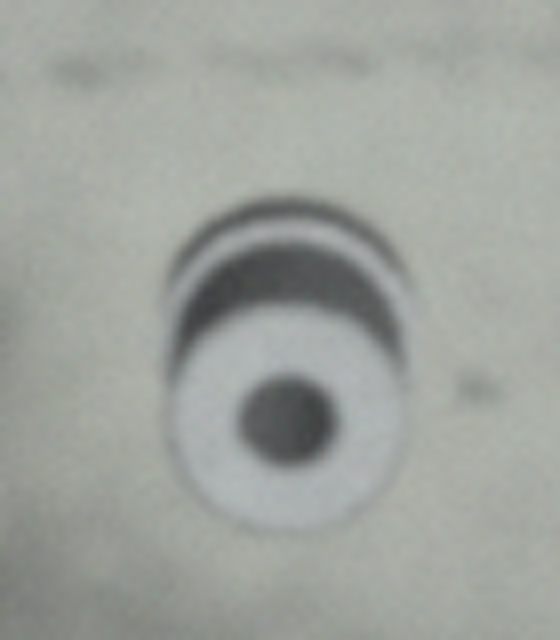

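```bash
python3 - <<'E'
from h import *
c=load('w3')
P=lambda u,v,z: pt(c,240+u/8,180+v/8,z,fish=True).round(4)
print('top',P(288,419,.03),'L,R',P(168,419,.03),P(408,419,.03),'flange far',P(290,195,.0),'edge L,R',P(165,310,.0),P(415,310,.0))
E
```

```text
top [ 0.4356 -0.16    0.03  ] L,R [ 0.4334 -0.1503  0.03  ] [ 0.4378 -0.1698  0.03  ] flange far [ 0.4467 -0.1577  0.    ] edge L,R [ 0.4332 -0.1487  0.    ] [ 0.4384 -0.1716  0.    ]
```

Emit:
step_arm([
  {"xyz":[0.0025,0.001,-0.008],"twist":[0,0,0]},
  {"xyz":[0.0025,0.001,-0.02],"twist":[0,0,0]},
  {"xyz":[0.0025,0.001,-0.032],"twist":[0,0,0]},
  {"xyz":[0.0025,0.001,-0.042],"twist":[0,0,0]},
  {"xyz":[0.0025,0.001,-0.046],"twist":[0,0,0]},
  {"xyz":[0.0025,0.001,-0.046],"twist":[0,0,0]},
  {"xyz":[0.0025,0.001,-0.046],"twist":[0,0,0]},
])

```text
time: 2.55
tool_pos: [0.4368, -0.1596, 0.0189]
ee_rot: [-1.57, -0.001, -1.348]
wrist_force: [0.2, 0.1, 0.3]
width: 0.0496
```

Emit:
step_arm([
  {"xyz":[0,0,0],"twist":[0,0,0]},
  {"xyz":[0,0,0],"twist":[0,0,0]},
  {"xyz":[0,0,0],"twist":[0,0,0]},
  {"xyz":[0,0,0],"twist":[0,0,0]},
  {"xyz":[0,0,0],"twist":[0,0,0]},
  {"xyz":[0,0,0],"twist":[0,0,0]},
  {"xyz":[0,0,0],"twist":[0,0,0]},
  {"xyz":[0,0,0],"twist":[0,0,0]},
], fingers=255)

```text
time: 3.22
tool_pos: [0.4368, -0.1595, 0.0189]
ee_rot: [-1.57, -0.001, -1.348]
wrist_force: [0.3, 0.4, 2.0]
width: 0.0231
```

Emit:
step_arm([
  {"xyz":[0,0,0],"twist":[0,0,0]},
  {"xyz":[0,0,0],"twist":[0,0,0]},
  {"xyz":[0,0,0],"twist":[0,0,0]},
])

```text
time: 3.47
tool_pos: [0.4368, -0.1596, 0.0189]
ee_rot: [-1.57, -0.001, -1.348]
wrist_force: [0.1, 0.5, 3.8]
width: 0.0233
```

```bash
python3 - <<'E'
from h import *
o=robot.get_obs(); print(o['time'],o['tool_pos'],o['width'],o['wrist_force'])
snap('wrist','w4'); crop('w4',200,180,360,300,5,'c7')
E
```

```text
3.4667 [ 0.43679443 -0.15955555  0.01886499] 0.02330730120803426 [0.09786022 0.47226374 3.83333294]
```

View pics/c7.png

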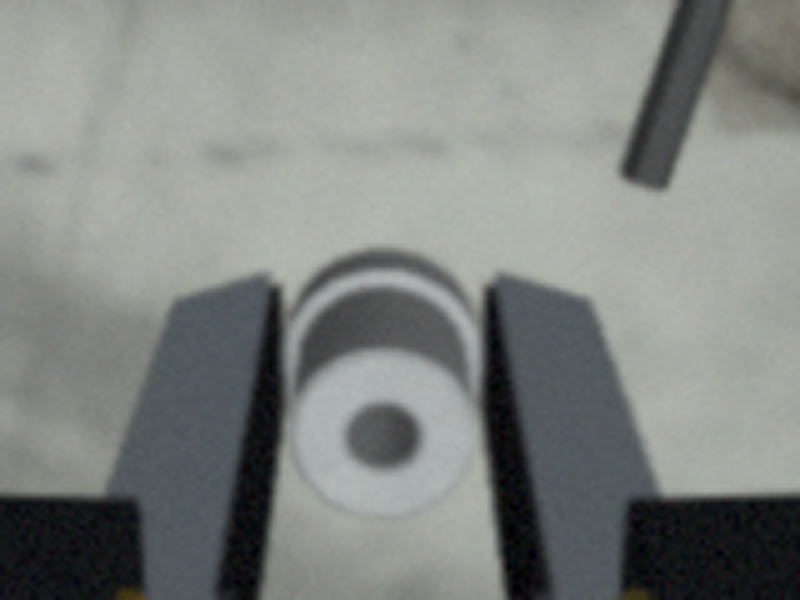

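```bash
python3 - <<'E'
from h import *
c=load('w3'); cen=np.array([.4355,-.160]); C=-c['R'].T@c['t']
for v,r in [(195,.012),(217,.012),(240,.010),(305,.010)]:
    for z in np.arange(0,.034,.001):
        p=pt(c,240+289/8,180+v/8,z,fish=True)
        q=np.linalg.norm(p[:2]-cen)
        if abs(q-r)<.0007: print(v,r,z,q)
E
```

```text
195 0.012 0.0 0.011446962366180988
195 0.012 0.001 0.011708903875238878
195 0.012 0.002 0.011970845450407056
195 0.012 0.003 0.012232787087438598
195 0.012 0.004 0.01249472878244271
217 0.012 0.008 0.011498030262005974
217 0.012 0.009000000000000001 0.011769027589667332
217 0.012 0.01 0.012040025035753304
217 0.012 0.011 0.012311022592443297
217 0.012 0.012 0.012582020252590623
240 0.01 0.008 0.009350620624889632
240 0.01 0.009000000000000001 0.00963112754674937
240 0.01 0.01 0.009911634818127138
240 0.01 0.011 0.010192142410164714
240 0.01 0.012 0.010472650297095704
305 0.01 0.028 0.009375889685939227
305 0.01 0.029 0.009683535189363938
305 0.01 0.03 0.009991181583862072
305 0.01 0.031 0.010298828789579152
305 0.01 0.032 0.010606476735925604
```

Emit:
step_arm([
  {"xyz":[0,0,0],"twist":[0,0,0]},
  {"xyz":[0,0,0],"twist":[0,0,0]},
  {"xyz":[0,0,0],"twist":[0,0,0]},
  {"xyz":[-0.001,0,0.002],"twist":[0,0,0]},
  {"xyz":[-0.001,0,0.004],"twist":[0,0,0]},
  {"xyz":[-0.001,0,0.004],"twist":[0,0,0]},
], fingers=165)

```text
time: 4.02
tool_pos: [0.4357, -0.1595, 0.0228]
ee_rot: [-1.57, -0.0, -1.348]
wrist_force: [0.3, -0.0, -0.0]
width: 0.0333
```

Emit:
step_arm([
  {"xyz":[0,0,0],"twist":[0,0,0]},
  {"xyz":[0,0,0],"twist":[0,0,0]},
  {"xyz":[0,0,0],"twist":[0,0,0]},
  {"xyz":[0,0,0],"twist":[0,0,0]},
  {"xyz":[0,0,0],"twist":[0,0,0]},
  {"xyz":[0,0,0],"twist":[0,0,0]},
], fingers=255)

```text
time: 4.52
tool_pos: [0.4356, -0.1595, 0.0226]
ee_rot: [-1.571, -0.0, -1.348]
wrist_force: [-0.2, 0.8, 0.4]
width: 0.0231
```

```bash
python3 - <<'E'
from h import *
o=robot.get_obs(); print(o['time'],o['tool_pos'],o['width'],o['wrist_force'])
snap('wrist','w5'); crop('w5',200,180,360,300,5,'c8')
E
```

```text
4.5167 [ 0.43557637 -0.15949535  0.02258259] 0.0230713852526963 [-0.17000338  0.77829349  0.43864673]
```

View pics/c8.png

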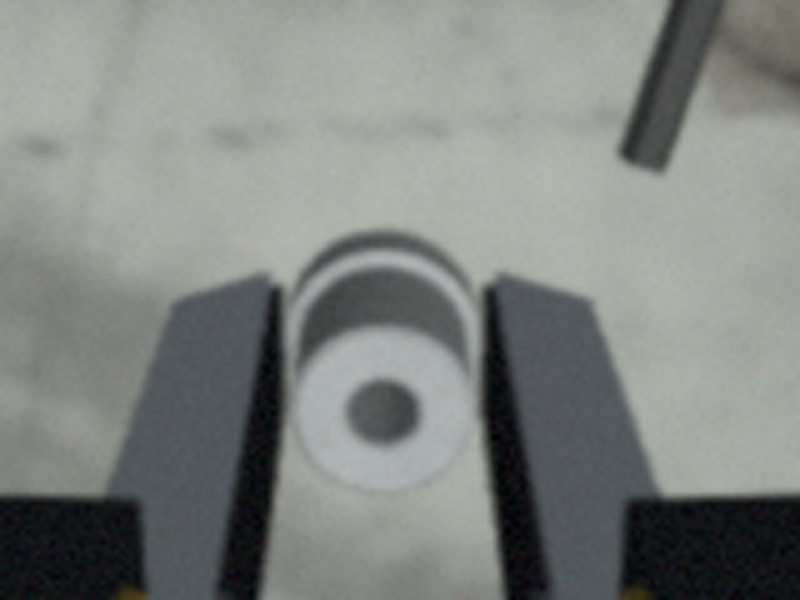

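Emit:
step_arm([
  {"xyz":[0,0,0.003],"twist":[0,0,0]},
  {"xyz":[0,0,0.01],"twist":[0,0,0]},
  {"xyz":[0,0,0.025],"twist":[0,0,0]},
  {"xyz":[0,0,0.04],"twist":[0,0,0]},
  {"xyz":[0,0,0.05],"twist":[0,0,0]},
  {"xyz":[0,0,0.05],"twist":[0,0,0]},
])

```text
time: 5.07
tool_pos: [0.4373, -0.1603, 0.0755]
ee_rot: [-1.566, -0.004, -1.348]
wrist_force: [0.8, 1.2, -0.2]
width: 0.0228
```

```bash
python3 - <<'E'
from h import *
o=robot.get_obs(); print(o['time'],o['tool_pos'],o['width'],o['wrist_force'])
snap('wrist','w6'); crop('w6',200,180,360,300,5,'c9')
E
```

```text
5.0667 [ 0.43734696 -0.1603211   0.0755373 ] 0.022797041582051248 [ 0.8093928   1.18933069 -0.20076147]
```

View pics/c9.png

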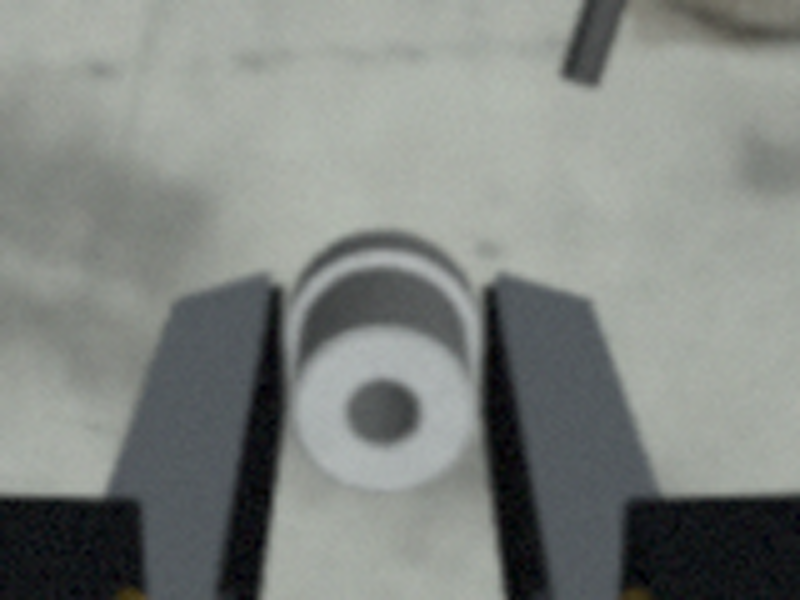

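Emit:
step_arm([
  {"xyz":[-0.003,0.01,0.025],"twist":[0,0,0]},
  {"xyz":[-0.008,0.03,0.055],"twist":[0,0,0]},
  {"xyz":[-0.012,0.06,0.085],"twist":[0,0,0]},
  {"xyz":[-0.016,0.093,0.105],"twist":[0,0,0]},
  {"xyz":[-0.02,0.128,0.12],"twist":[0,0,0]},
  {"xyz":[-0.025,0.164,0.13],"twist":[0,0,0]},
  {"xyz":[-0.03,0.2,0.14],"twist":[0,0,0]},
  {"xyz":[-0.035,0.236,0.15],"twist":[0,0,0]},
  {"xyz":[-0.04,0.272,0.157],"twist":[0,0,0]},
  {"xyz":[-0.045,0.308,0.163],"twist":[0,0,0]},
  {"xyz":[-0.049,0.338,0.167],"twist":[0,0,0]},
  {"xyz":[-0.051,0.354,0.167],"twist":[0,0,0]},
])

```text
time: 6.12
tool_pos: [0.3836, 0.1976, 0.2395]
ee_rot: [-1.571, 0.001, -1.344]
wrist_force: [0.2, 0.1, -0.3]
width: 0.0235
```

Emit:
step_arm([
  {"xyz":[0,0,0],"twist":[0,0,0]},
  {"xyz":[0,0,0],"twist":[0,0,0]},
  {"xyz":[0,0,0],"twist":[0,0,0]},
])

```text
time: 6.37
tool_pos: [0.3843, 0.1939, 0.2386]
ee_rot: [-1.572, -0.001, -1.348]
wrist_force: [-0.2, -0.2, -0.1]
width: 0.0234
```

```bash
python3 - <<'E'
from h import *
o=robot.get_obs(); print(o['time'],o['tool_pos'],o['ee_rot'],o['width'],o['wrist_force'],abs(o['qvel']).max())
snap('wrist','w7')
E
```

```text
6.3667 [0.3843202  0.19386504 0.23863735] [-1.57247515e+00 -9.48228058e-04 -1.34838165e+00] 0.023389672941833653 [-0.17650439 -0.23789348 -0.11231129] 0.020045455349135474
```

View pics/w7.png

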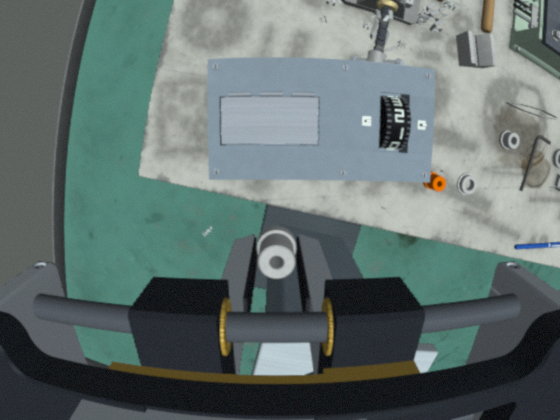

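```bash
python3 - <<'E'
from h import *
crop('w7',200,50,340,190,5,'c10');crop('w7',330,60,450,190,5,'c11')
E
```

```text
(no output)
```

View pics/c10.png

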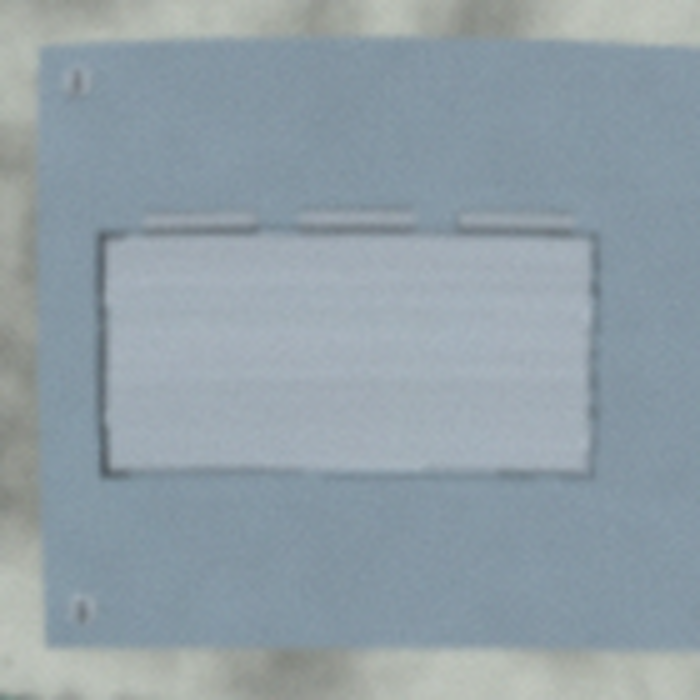

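View pics/c11.png

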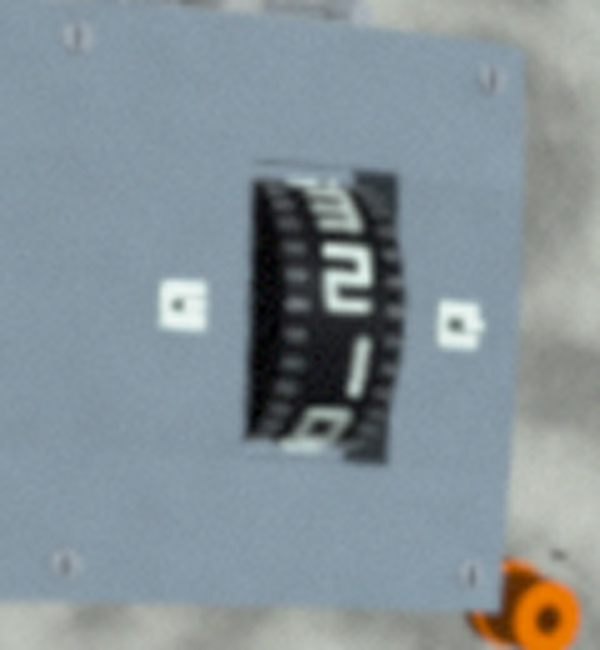

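```bash
python3 - <<'E'
from h import *
c=load('w7'); print('cam',(-c['R'].T@c['t']).round(4))
P=lambda u,v,z=.095: pt(c,200+u/5,50+v/5,z,fish=True)
Q=lambda u,v,z=.095: pt(c,330+u/5,60+v/5,z,fish=True)
BL,BR,FR,FL=P(100,232),P(599,234),P(594,477),P(101,477)
print('mouth',*[p.round(4) for p in (BL,BR,FR,FL)], 'cen',((BL+BR+FR+FL)/4).round(4))
print('sizes y',np.linalg.norm(BL-BR),np.linalg.norm(FL-FR),'x',np.linalg.norm(BL-FL),np.linalg.norm(BR-FR))
d=BL-BR+FL-FR; print('yaw',np.degrees(np.arctan2(-d[0],d[1])))
B=[P(38,48),Q(525,42),Q(498,612),P(46,648)]
print('box',*[p.round(4) for p in B],'cen',(sum(B)/4).round(4)); d=B[0]-B[1]+B[3]-B[2]; print('yaw',np.degrees(np.arctan2(-d[0],d[1])),np.linalg.norm(B[0]-B[1]),np.linalg.norm(B[3]-B[2]),np.linalg.norm(B[0]-B[3]),np.linalg.norm(B[1]-B[2]))
S=[Q(254,163),Q(398,172),Q(387,463),Q(245,438+5)]
print('slot cen',(sum(S)/4).round(4),[np.linalg.norm(S[i]-S[(i+1)%4]).round(4) for i in range(4)])
print('fins top z=.104',Q(183,306,.104).round(4),Q(459,326,.104).round(4))
import cv2
# depth around wheel and panel
D=c['d']
for (u,v) in [(240,120),(250,170),(300,170),(392,120),(396,118),(400,118),(398,112),(398,125),(404,120),(398,108),(398,130)]:
    x=(u-c['cx'])/c['fx'];y=(v-c['cy'])/c['fy'];r=np.hypot(x,y);s=np.tan(r)/r
    p=c['R'].T@(np.array([x*s,y*s,1])*D[v,u]-c['t']); print((u,v),p.round(4))
E
```

```text
cam [0.4578 0.2109 0.409 ]
mouth [0.4705 0.2686 0.095 ] [0.4909 0.1752 0.095 ] [0.4446 0.1652 0.095 ] [0.4237 0.2585 0.095 ] cen [0.4574 0.2169 0.095 ]
sizes y 0.09561000643222897 0.0956771999652145 x 0.04786589379781752 0.04731973145685205
yaw 12.43905518286253
box [0.5042 0.2888 0.095 ] [0.5557 0.0646 0.095 ] [0.4375 0.0389 0.095 ] [0.3881 0.2629 0.095 ] cen [0.4713 0.1638 0.095 ]
yaw 12.677936617271108 0.22997961446652804 0.22941854657091365 0.11893829946667438 0.12096361624584515
slot cen [0.487  0.0957 0.095 ] [np.float64(0.0313), np.float64(0.0598), np.float64(0.0316), np.float64(0.0562)]
fins top z=.104 [0.479 0.127 0.104] [0.4916 0.0697 0.104 ]
(240, 120) [0.4518 0.2448 0.0932]
(250, 170) [0.4062 0.2249 0.0956]
(300, 170) [0.417  0.1775 0.0961]
(392, 120) [0.487  0.1033 0.107 ]
(396, 118) [0.49   0.1001 0.1077]
(400, 118) [0.4912 0.0961 0.1079]
(398, 112) [0.4965 0.0988 0.1059]
(398, 125) [0.4841 0.0959 0.1067]
(404, 120) [0.4905 0.0915 0.1079]
(398, 108) [0.5005 0.0991 0.1041]
(398, 130) [0.4793 0.0948 0.1071]
```

```bash
python3 - <<'E'
from h import *
crop('w7',230,210,330,310,6,'c12')
c=load('w7'); print(pt(c,277,262,.246,fish=True))
E
```

```text
[0.38451331 0.19359675 0.246     ]
```

View pics/c12.png

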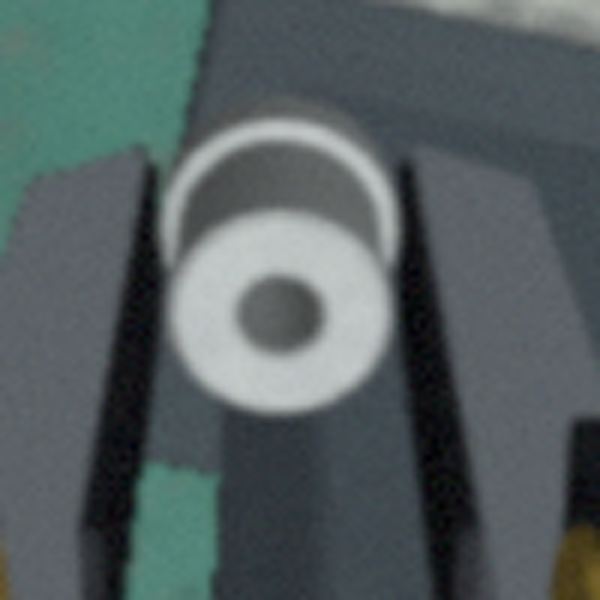

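Emit:
step_arm([
  {"xyz":[0.012,0.004,-0.012],"twist":[0,0,0]},
  {"xyz":[0.03,0.01,-0.035],"twist":[0,0,0]},
  {"xyz":[0.048,0.016,-0.06],"twist":[0,0,0]},
  {"xyz":[0.062,0.02,-0.085],"twist":[0,0,0]},
  {"xyz":[0.067,0.0217,-0.102],"twist":[0,0,0]},
  {"xyz":[0.067,0.0217,-0.109],"twist":[0,0,0]},
  {"xyz":[0.067,0.0217,-0.109],"twist":[0,0,0]},
  {"xyz":[0.067,0.0217,-0.109],"twist":[0,0,0]},
  {"xyz":[0.067,0.0217,-0.109],"twist":[0,0,0]},
])

```text
time: 7.17
tool_pos: [0.4522, 0.216, 0.1323]
ee_rot: [-1.568, 0.0, -1.349]
wrist_force: [0.1, -0.4, 0.2]
width: 0.0233
```

```bash
python3 - <<'E'
from h import *
o=robot.get_obs(); print(o['time'],o['tool_pos'],o['ee_rot'],o['width'],o['wrist_force'],abs(o['qvel']).max())
snap('wrist','w8'); crop('w8',140,120,420,320,2.8,'c13')
E
```

```text
7.1667 [0.45220984 0.21603296 0.13228685] [-1.56788115e+00  1.78504459e-04 -1.34878774e+00] 0.023273726933260283 [ 0.14596957 -0.3956702   0.21873049] 0.01018034137690234
```

View pics/c13.png

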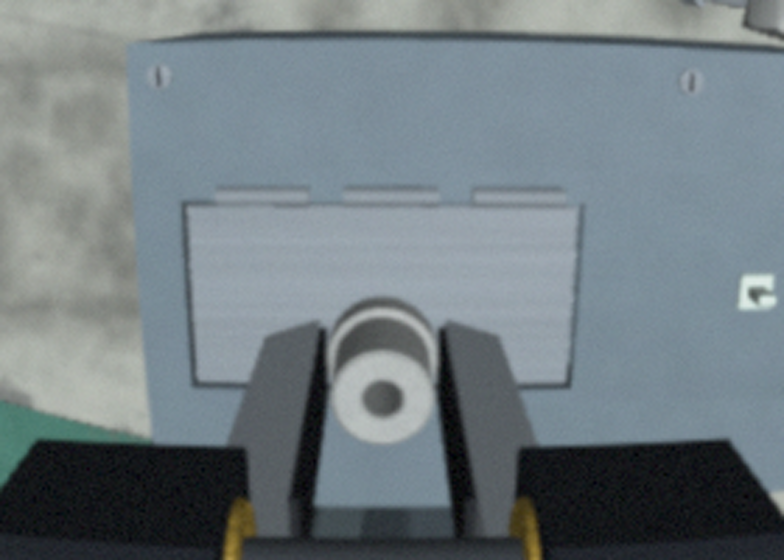

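Emit:
step_arm([
  {"xyz":[-0.0007,0,-0.005],"twist":[0,0,0]},
  {"xyz":[-0.0007,0,-0.012],"twist":[0,0,0]},
  {"xyz":[-0.0007,0,-0.02],"twist":[0,0,0]},
  {"xyz":[-0.0007,0,-0.028],"twist":[0,0,0]},
  {"xyz":[-0.0007,0,-0.036],"twist":[0,0,0]},
  {"xyz":[-0.0007,0,-0.044],"twist":[0,0,0]},
  {"xyz":[-0.0007,0,-0.052],"twist":[0,0,0]},
  {"xyz":[-0.0007,0,-0.058],"twist":[0,0,0]},
  {"xyz":[-0.0007,0,-0.062],"twist":[0,0,0]},
  {"xyz":[-0.0007,0,-0.062],"twist":[0,0,0]},
  {"xyz":[-0.0007,0,-0.062],"twist":[0,0,0]},
  {"xyz":[-0.0007,0,-0.062],"twist":[0,0,0]},
])

```text
time: 8.22
tool_pos: [0.4507, 0.2163, 0.0685]
ee_rot: [-1.571, -0.0, -1.348]
wrist_force: [-0.4, -0.7, -0.1]
width: 0.0232
```

```bash
python3 - <<'E'
from h import *
o=robot.get_obs(); print(o['time'],o['tool_pos'],o['ee_rot'],o['width'],o['wrist_force'],abs(o['qvel']).max())
snap('wrist','w9'); crop('w9',140,120,420,320,2.8,'c14')
E
```

```text
8.2167 [0.4507262  0.21629569 0.068504  ] [-1.57113526e+00 -9.76336554e-05 -1.34792944e+00] 0.023168659955574107 [-0.42032758 -0.65979081 -0.11326197] 0.006950302776601053
```

View pics/c14.png

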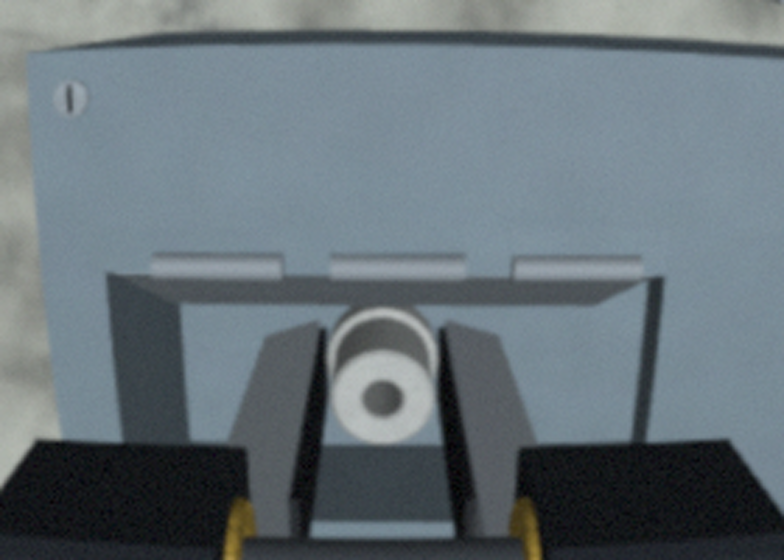

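Emit:
step_arm([
  {"xyz":[0,0,0.0012],"twist":[0,0,0]},
  {"xyz":[0,0,0.0012],"twist":[0,0,0]},
  {"xyz":[0,0,0.0012],"twist":[0,0,0]},
])

```text
time: 8.52
tool_pos: [0.4511, 0.2164, 0.0702]
ee_rot: [-1.57, 0.0, -1.348]
wrist_force: [-0.4, -1.3, -0.3]
width: 0.0232
```

Emit:
step_arm([
  {"xyz":[0,0,0],"twist":[0,0,0]},
  {"xyz":[0,0,0],"twist":[0,0,0]},
  {"xyz":[0,0,0],"twist":[0,0,0]},
  {"xyz":[0,0,0],"twist":[0,0,0]},
  {"xyz":[0,0,0],"twist":[0,0,0]},
  {"xyz":[0,0,0],"twist":[0,0,0]},
  {"xyz":[0,0,0],"twist":[0,0,0]},
], fingers=140)

```text
time: 9.1
tool_pos: [0.451, 0.2163, 0.0698]
ee_rot: [-1.57, -0.0, -1.348]
wrist_force: [-0.1, 1.1, 1.0]
width: 0.0421
```

```bash
python3 - <<'E'
from h import *
o=robot.get_obs(); print(o['time'],o['tool_pos'],o['ee_rot'],o['width'],o['wrist_force'],abs(o['qvel']).max())
snap('wrist','w10'); crop('w10',140,120,420,320,2.8,'c15')
E
```

```text
9.1 [0.45096466 0.21634067 0.06982727] [-1.57043033e+00 -5.41690445e-06 -1.34799385e+00] 0.04213306830923859 [-0.13057141  1.05264927  1.02173515] 0.001228108991851653
```

View pics/c15.png

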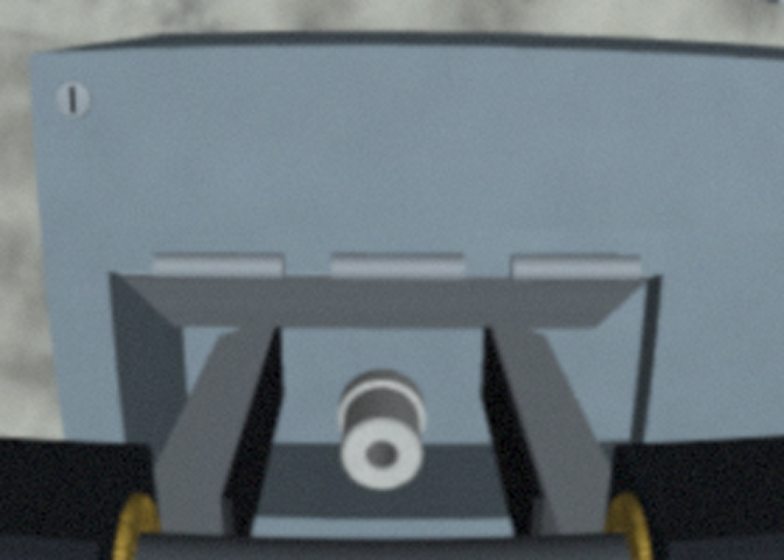

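Emit:
step_arm([
  {"xyz":[0,0,0.006],"twist":[0,0,0]},
  {"xyz":[0,0,0.015],"twist":[0,0,0]},
  {"xyz":[0,0,0.026],"twist":[0,0,0]},
  {"xyz":[0,0,0.037],"twist":[0,0,0]},
  {"xyz":[0,0,0.048],"twist":[0,0,0]},
  {"xyz":[0,0,0.06],"twist":[0,0,0]},
  {"xyz":[0,0,0.075],"twist":[0,0,0]},
  {"xyz":[0,0,0.09],"twist":[0,0,0]},
  {"xyz":[0,0,0.1],"twist":[0,0,0]},
  {"xyz":[0,0,0.1],"twist":[0,0,0]},
])

```text
time: 9.98
tool_pos: [0.4525, 0.2169, 0.1734]
ee_rot: [-1.564, 0.001, -1.348]
wrist_force: [-0.2, -0.1, 0.5]
width: 0.0421
```

Emit:
step_arm([
  {"xyz":[-0.005,-0.01,0],"twist":[0,0,0]},
  {"xyz":[-0.01,-0.035,0],"twist":[0,0,0]},
  {"xyz":[-0.012,-0.065,0],"twist":[0,0,0]},
  {"xyz":[-0.014,-0.09,0],"twist":[0,0,0]},
  {"xyz":[-0.016,-0.11,0],"twist":[0,0,0]},
  {"xyz":[-0.016,-0.12,0],"twist":[0,0,0]},
  {"xyz":[-0.016,-0.125,0],"twist":[0,0,0]},
  {"xyz":[-0.016,-0.125,0],"twist":[0,0,0]},
  {"xyz":[-0.016,-0.125,0],"twist":[0,0,0]},
  {"xyz":[-0.016,-0.125,0],"twist":[0,0,0]},
], fingers=255)

```text
time: 10.82
tool_pos: [0.4348, 0.092, 0.1695]
ee_rot: [-1.571, 0.0, -1.347]
wrist_force: [0.4, -0.2, 0.2]
width: 0.0002
```

```bash
python3 - <<'E'
from h import *
o=robot.get_obs(); print(o['time'],o['tool_pos'],o['ee_rot'],o['width'],o['wrist_force'],abs(o['qvel']).max())
snap('wrist','w11')
E
```

```text
10.8167 [0.43475691 0.09200901 0.16947883] [-1.57120903e+00  4.41380035e-04 -1.34702338e+00] 0.0001861965942446901 [ 0.36396386 -0.21854996  0.18106623] 0.009345798409574382
```

View pics/w11.png

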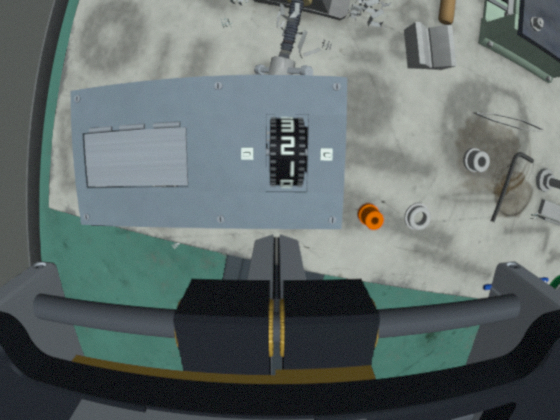

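```bash
python3 - <<'E'
from h import *
crop('w11',220,90,350,200,6,'c16')
c=load('w11'); D=c['d']
ex=np.array([np.cos(.2180),np.sin(.2180)]); ey=np.array([-ex[1],ex[0]]); O=np.array([.4713,.1638])
P=[]
for v in range(105,200):
  for u in range(230,345):
    x=(u-c['cx'])/c['fx'];y=(v-c['cy'])/c['fy'];r=np.hypot(x,y);s=np.tan(r)/r
    p=c['R'].T@(np.array([x*s,y*s,1])*D[v,u]-c['t']); q=p[:2]-O
    P.append([q@ex,q@ey,p[2],u,v])
P=np.array(P); m=abs(P[:,2]-.095)<.004; print('panel z',np.median(P[m,2]))
w=P[(P[:,2]>.098)&(abs(P[:,1]+.068)<.02)]
print('wheel y range',np.percentile(w[:,1],[2,98]),'n',len(w)); 
for a in np.arange(-.024,.026,.004):
    k=w[abs(w[:,0]-a)<.002]; print('%.3f'%a, len(k), np.median(k[:,2]).round(4) if len(k) else '')
from scipy.optimize import least_squares
k=w[abs(w[:,0])<.018]
f=least_squares(lambda p: np.hypot(k[:,0]-p[0],k[:,2]-p[1])-.028,[0,.08],loss='soft_l1',f_scale=.001); print('axle x,z',f.x,'crown',f.x[1]+.028)
fin=P[(P[:,2]>.1)&(abs(P[:,1]+.068)>.024)&(abs(P[:,1]+.068)<.036)]
for s in (1,-1):
    q=fin[(fin[:,1]+.068)*s>0]; print('fin',len(q),np.median(q,axis=0) if len(q) else '')
E
```

```text
panel z 0.09433167950204399
wheel y range [-0.08161767 -0.05729423] n 1950
-0.024 0 
-0.020 81 0.0996
-0.016 164 0.1016
-0.012 167 0.1046
-0.008 178 0.1061
-0.004 183 0.1073
0.000 198 0.1076
0.004 198 0.1071
0.008 188 0.1067
0.012 208 0.105
0.016 187 0.1024
0.020 154 0.0992
0.024 44 0.34
axle x,z [0.00060721 0.07947307] crown 0.1074730656886877
fin 33 [ 3.89787618e-04 -3.96142820e-02  1.02909750e-01  2.46000000e+02
  1.54000000e+02]
fin 31 [ 4.86223879e-04 -9.92078213e-02  1.03146104e-01  3.27000000e+02
  1.55000000e+02]
```

View pics/c16.png

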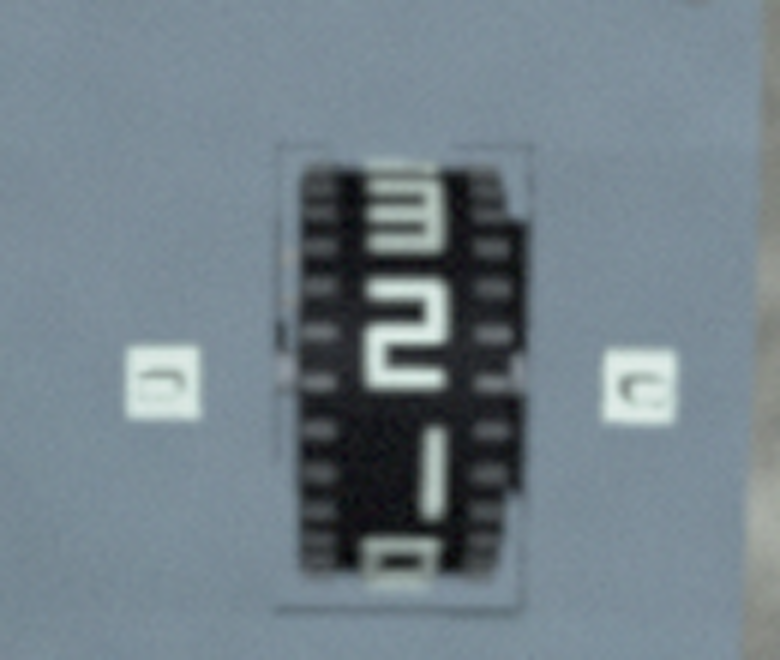

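Emit:
step_arm([
  {"xyz":[0.01,0.001,0],"twist":[0,0,0]},
  {"xyz":[0.03,0.0025,0],"twist":[0,0,0]},
  {"xyz":[0.046,0.004,-0.01],"twist":[0,0,0]},
  {"xyz":[0.052,0.0042,-0.025],"twist":[0,0,0]},
  {"xyz":[0.052,0.0042,-0.038],"twist":[0,0,0]},
  {"xyz":[0.052,0.0042,-0.047],"twist":[0,0,0]},
  {"xyz":[0.052,0.0042,-0.0495],"twist":[0,0,0]},
  {"xyz":[0.052,0.0042,-0.0495],"twist":[0,0,0]},
  {"xyz":[0.052,0.0042,-0.0495],"twist":[0,0,0]},
  {"xyz":[0.052,0.0042,-0.0495],"twist":[0,0,0]},
])

```text
time: 11.7
tool_pos: [0.4874, 0.0957, 0.1213]
ee_rot: [-1.569, -0.0, -1.348]
wrist_force: [-0.1, 0.6, -0.5]
width: 0.0005
```

Emit:
step_arm([
  {"xyz":[0,0,0],"twist":[0,0,0]},
  {"xyz":[0,0,0],"twist":[0,0,0]},
  {"xyz":[0,0,0],"twist":[0,0,0]},
  {"xyz":[0,0,0],"twist":[0,0,0]},
])

```text
time: 12.03
tool_pos: [0.487, 0.0955, 0.1206]
ee_rot: [-1.57, -0.0, -1.348]
wrist_force: [0.3, 1.0, 1.0]
width: 0.0003
```

Emit:
step_arm([
  {"xyz":[0,0,-0.001],"twist":[0,0,0]},
  {"xyz":[0,0,-0.002],"twist":[0,0,0]},
  {"xyz":[0,0,-0.002],"twist":[0,0,0]},
  {"xyz":[0,0,-0.002],"twist":[0,0,0]},
])

```text
time: 12.37
tool_pos: [0.4867, 0.0954, 0.118]
ee_rot: [-1.571, -0.0, -1.348]
wrist_force: [-0.5, -0.3, 0.1]
width: 0.0004
```

Emit:
step_arm([
  {"xyz":[0,0,-0.001],"twist":[0,0,0]},
  {"xyz":[0,0,-0.001],"twist":[0,0,0]},
  {"xyz":[0,0,-0.001],"twist":[0,0,0]},
])

```text
time: 12.62
tool_pos: [0.4869, 0.0955, 0.1173]
ee_rot: [-1.571, -0.0, -1.348]
wrist_force: [-0.2, 1.0, 0.9]
width: 0.0006
```

Emit:
step_arm([
  {"xyz":[0,0,-0.001],"twist":[0,0,0]},
  {"xyz":[0,0,-0.001],"twist":[0,0,0]},
  {"xyz":[0,0,-0.001],"twist":[0,0,0]},
])

```text
time: 12.87
tool_pos: [0.4871, 0.0955, 0.1166]
ee_rot: [-1.57, -0.0, -1.348]
wrist_force: [-0.6, 0.6, 2.5]
width: 0.0007
```

Emit:
step_arm([
  {"xyz":[0,0,-0.001],"twist":[0,0,0]},
  {"xyz":[0,0,-0.001],"twist":[0,0,0]},
  {"xyz":[0,0,-0.001],"twist":[0,0,0]},
])

```text
time: 13.12
tool_pos: [0.4871, 0.0955, 0.1155]
ee_rot: [-1.57, -0.0, -1.348]
wrist_force: [-0.8, 0.4, 3.2]
width: 0.0005
```

Emit:
step_arm([
  {"xyz":[0,0,-0.001],"twist":[0,0,0]},
  {"xyz":[0,0,-0.001],"twist":[0,0,0]},
  {"xyz":[0,0,-0.001],"twist":[0,0,0]},
])

```text
time: 13.37
tool_pos: [0.4871, 0.0955, 0.1145]
ee_rot: [-1.57, -0.0, -1.348]
wrist_force: [-0.0, 0.4, 4.7]
width: 0.0001
```

Emit:
step_arm([
  {"xyz":[-0.002,-0.0004,0],"twist":[0,0,0]},
  {"xyz":[-0.0039,-0.0009,0],"twist":[0,0,0]},
  {"xyz":[-0.0059,-0.0013,0],"twist":[0,0,0]},
  {"xyz":[-0.0078,-0.0017,0],"twist":[0,0,0]},
  {"xyz":[-0.0098,-0.0022,-0.0001],"twist":[0,0,0]},
  {"xyz":[-0.0117,-0.0026,-0.0003],"twist":[0,0,0]},
])

```text
time: 13.87
tool_pos: [0.4755, 0.093, 0.1143]
ee_rot: [-1.569, -0.0, -1.348]
wrist_force: [0.9, -0.1, 4.0]
width: 0.0005
```

Emit:
step_arm([
  {"xyz":[-0.002,-0.0004,-0.0004],"twist":[0,0,0]},
  {"xyz":[-0.0039,-0.0009,-0.0009],"twist":[0,0,0]},
  {"xyz":[-0.0059,-0.0013,-0.0016],"twist":[0,0,0]},
  {"xyz":[-0.0078,-0.0017,-0.0024],"twist":[0,0,0]},
  {"xyz":[-0.0078,-0.0017,-0.0024],"twist":[0,0,0]},
])

```text
time: 14.28
tool_pos: [0.4654, 0.0908, 0.1106]
ee_rot: [-1.575, -0.0, -1.348]
wrist_force: [-3.5, -1.4, 4.3]
width: 0.0004
```

```bash
python3 - <<'E'
from h import *
o=robot.get_obs(); print(o['time'],o['tool_pos'],o['wrist_force'])
snap('wrist','w12'); crop('w12',200,190,360,300,5,'c17')
E
```

```text
14.2833 [0.46543479 0.09075715 0.11063589] [-3.51746518 -1.40694145  4.31621338]
```

View pics/c17.png

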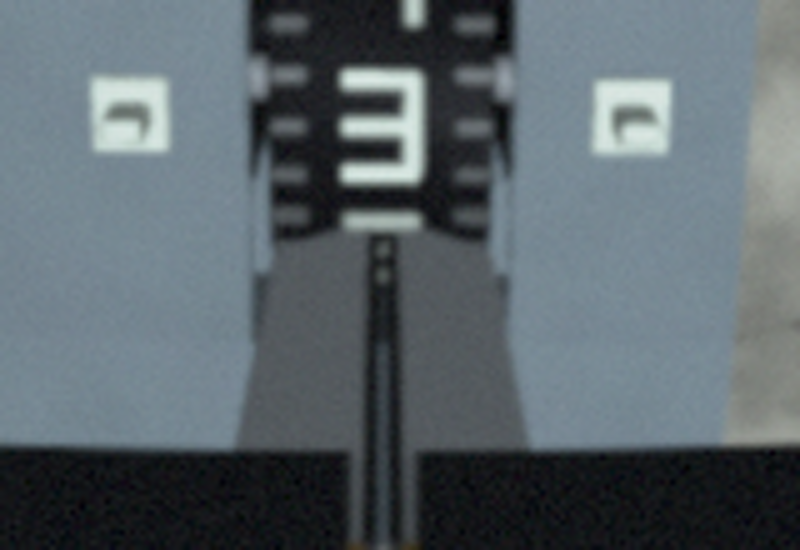

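Emit:
step_arm([
  {"xyz":[-0.002,-0.0004,0.002],"twist":[0,0,0]},
  {"xyz":[-0.002,-0.0004,0.008],"twist":[0,0,0]},
  {"xyz":[0,0,0.018],"twist":[0,0,0]},
  {"xyz":[0.012,0.0027,0.02],"twist":[0,0,0]},
  {"xyz":[0.026,0.0058,0.02],"twist":[0,0,0]},
  {"xyz":[0.0307,0.0068,0.018],"twist":[0,0,0]},
  {"xyz":[0.0307,0.0068,0.012],"twist":[0,0,0]},
  {"xyz":[0.0307,0.0068,0.008],"twist":[0,0,0]},
  {"xyz":[0.0307,0.0068,0.008],"twist":[0,0,0]},
  {"xyz":[0.0307,0.0068,0.008],"twist":[0,0,0]},
])

```text
time: 15.17
tool_pos: [0.497, 0.0979, 0.1186]
ee_rot: [-1.573, 0.0, -1.348]
wrist_force: [1.3, -0.2, 0.6]
width: 0.0003
```

```bash
python3 - <<'E'
from h import *
o=robot.get_obs(); print(o['time'],o['tool_pos'],o['wrist_force'])
q=o['tool_pos'][:2]-[.4868,.0962]; print('dx,dy',q@[.9763,.2163],q@[-.2163,.9763])
snap('scene','s2'); crop('s2',180,140,320,250,5,'c18')
E
```

```text
15.1667 [0.49699911 0.09788574 0.11860316] [ 1.30506852 -0.24949989  0.55107148]
dx,dy 0.010322017758993088 -0.0005602838286681828
```

View pics/c18.png

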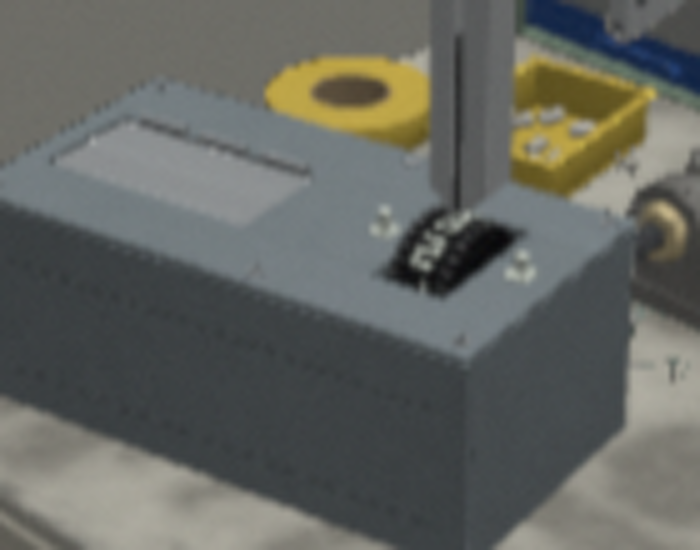

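Emit:
step_arm([
  {"xyz":[0,0,-0.001],"twist":[0,0,0]},
  {"xyz":[0,0,-0.002],"twist":[0,0,0]},
  {"xyz":[0,0,-0.003],"twist":[0,0,0]},
  {"xyz":[0,0,-0.004],"twist":[0,0,0]},
  {"xyz":[0,0,-0.004],"twist":[0,0,0]},
  {"xyz":[0,0,-0.004],"twist":[0,0,0]},
])

```text
time: 15.72
tool_pos: [0.4982, 0.098, 0.116]
ee_rot: [-1.57, -0.0, -1.348]
wrist_force: [0.6, 0.2, 2.5]
width: 0.0003
```

Emit:
step_arm([
  {"xyz":[-0.003,-0.0007,0],"twist":[0,0,0]},
  {"xyz":[-0.006,-0.0013,0],"twist":[0,0,0]},
  {"xyz":[-0.009,-0.002,0],"twist":[0,0,0]},
  {"xyz":[-0.012,-0.0026,0],"twist":[0,0,0]},
  {"xyz":[-0.015,-0.0033,0],"twist":[0,0,0]},
  {"xyz":[-0.018,-0.0039,0],"twist":[0,0,0]},
  {"xyz":[-0.02,-0.0044,-0.0001],"twist":[0,0,0]},
  {"xyz":[-0.022,-0.0048,-0.0003],"twist":[0,0,0]},
  {"xyz":[-0.024,-0.0052,-0.0007],"twist":[0,0,0]},
  {"xyz":[-0.026,-0.0057,-0.0013],"twist":[0,0,0]},
  {"xyz":[-0.028,-0.0062,-0.002],"twist":[0,0,0]},
  {"xyz":[-0.0293,-0.0065,-0.0025],"twist":[0,0,0]},
])

```text
time: 16.72
tool_pos: [0.4675, 0.0913, 0.1125]
ee_rot: [-1.574, 0.0, -1.348]
wrist_force: [0.1, 0.1, 2.8]
width: 0.0005
```

```bash
python3 - <<'E'
from h import *
o=robot.get_obs(); print(o['time'],o['tool_pos'],o['wrist_force'])
snap('wrist','w13'); crop('w13',200,170,360,280,5,'c19')
E
```

```text
16.7167 [0.46746498 0.0912683  0.11251482] [0.12650084 0.12287072 2.75469372]
```

View pics/c19.png

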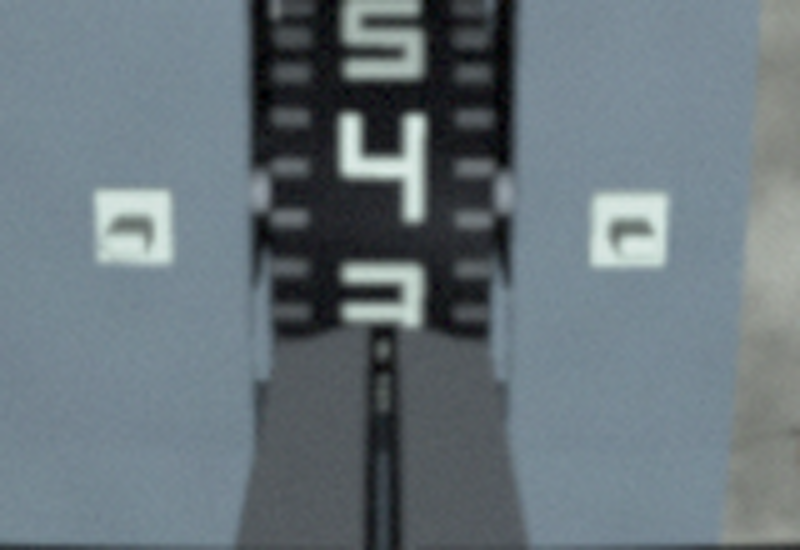

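Emit:
step_arm([
  {"xyz":[-0.002,-0.0004,0.002],"twist":[0,0,0]},
  {"xyz":[-0.002,-0.0004,0.008],"twist":[0,0,0]},
  {"xyz":[0,0,0.018],"twist":[0,0,0]},
  {"xyz":[0.012,0.0027,0.02],"twist":[0,0,0]},
  {"xyz":[0.026,0.0058,0.02],"twist":[0,0,0]},
  {"xyz":[0.0312,0.0069,0.018],"twist":[0,0,0]},
  {"xyz":[0.0312,0.0069,0.012],"twist":[0,0,0]},
  {"xyz":[0.0312,0.0069,0.008],"twist":[0,0,0]},
  {"xyz":[0.0312,0.0069,0.004],"twist":[0,0,0]},
  {"xyz":[0.0312,0.0069,0.002],"twist":[0,0,0]},
  {"xyz":[0.0312,0.0069,0.001],"twist":[0,0,0]},
  {"xyz":[0.0312,0.0069,0.001],"twist":[0,0,0]},
])

```text
time: 17.77
tool_pos: [0.4999, 0.0984, 0.1145]
ee_rot: [-1.57, -0.0, -1.348]
wrist_force: [0.1, 0.3, 3.0]
width: 0.0005
```

Emit:
step_arm([
  {"xyz":[0,0,-0.0005],"twist":[0,0,0]},
  {"xyz":[0,0,-0.0005],"twist":[0,0,0]},
  {"xyz":[0,0,-0.0005],"twist":[0,0,0]},
])

```text
time: 18.02
tool_pos: [0.5003, 0.0985, 0.1141]
ee_rot: [-1.57, -0.0, -1.348]
wrist_force: [-0.2, 1.2, 3.3]
width: 0.0001
```

Emit:
step_arm([
  {"xyz":[0,0,-0.0007],"twist":[0,0,0]},
  {"xyz":[-0.0025,-0.0005,-0.0007],"twist":[0,0,0]},
  {"xyz":[-0.005,-0.0011,-0.0007],"twist":[0,0,0]},
  {"xyz":[-0.0075,-0.0016,-0.0007],"twist":[0,0,0]},
  {"xyz":[-0.01,-0.0022,-0.0007],"twist":[0,0,0]},
  {"xyz":[-0.0125,-0.0027,-0.0007],"twist":[0,0,0]},
  {"xyz":[-0.0125,-0.0027,-0.0007],"twist":[0,0,0]},
])

```text
time: 18.6
tool_pos: [0.4873, 0.0956, 0.1135]
ee_rot: [-1.57, -0.0, -1.348]
wrist_force: [0.6, -0.2, 5.7]
width: 0.0004
```

```bash
python3 - <<'E'
from h import *
o=robot.get_obs(); print(o['time'],o['tool_pos'],o['wrist_force'])
snap('wrist','w14'); crop('w14',200,170,360,280,5,'c20')
E
```

```text
18.6 [0.48731081 0.09563024 0.11345614] [ 0.63487366 -0.1858015   5.72568875]
```

View pics/c20.png

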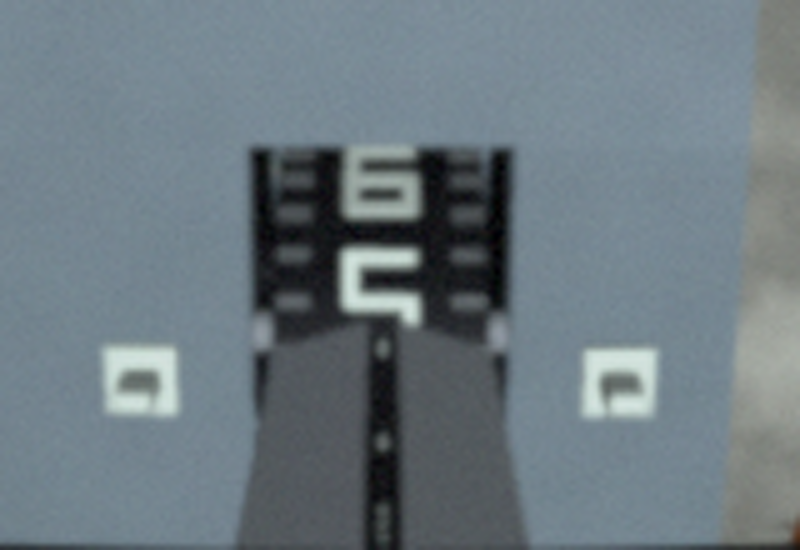

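Emit:
step_arm([
  {"xyz":[-0.0025,-0.0005,0.0003],"twist":[0,0,0]},
  {"xyz":[-0.005,-0.0011,0.0003],"twist":[0,0,0]},
  {"xyz":[-0.0075,-0.0016,0.0003],"twist":[0,0,0]},
  {"xyz":[-0.01,-0.0022,0.0002],"twist":[0,0,0]},
  {"xyz":[-0.0125,-0.0027,-0.0002],"twist":[0,0,0]},
  {"xyz":[-0.015,-0.0033,-0.0008],"twist":[0,0,0]},
  {"xyz":[-0.0175,-0.0038,-0.0016],"twist":[0,0,0]},
  {"xyz":[-0.0195,-0.0043,-0.0026],"twist":[0,0,0]},
  {"xyz":[-0.0195,-0.0043,-0.0026],"twist":[0,0,0]},
])

```text
time: 19.4
tool_pos: [0.4663, 0.091, 0.11]
ee_rot: [-1.574, -0.0, -1.348]
wrist_force: [-2.2, -1.1, 4.9]
width: 0.0003
```

```bash
python3 - <<'E'
from h import *
o=robot.get_obs(); print(o['time'],o['tool_pos'],o['wrist_force'])
snap('wrist','w15'); crop('w15',200,170,360,280,5,'c21')
E
```

```text
19.4 [0.46631681 0.09098918 0.10999226] [-2.21316721 -1.1169892   4.93951186]
```

View pics/c21.png

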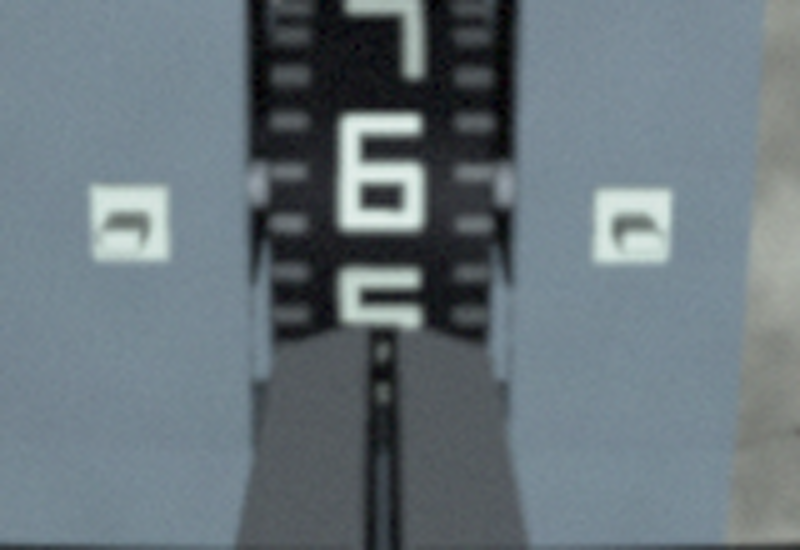

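Emit:
step_arm([
  {"xyz":[-0.002,-0.0004,0.002],"twist":[0,0,0]},
  {"xyz":[-0.002,-0.0004,0.008],"twist":[0,0,0]},
  {"xyz":[0,0,0.018],"twist":[0,0,0]},
  {"xyz":[0.012,0.0026,0.02],"twist":[0,0,0]},
  {"xyz":[0.024,0.0053,0.02],"twist":[0,0,0]},
  {"xyz":[0.0276,0.0061,0.018],"twist":[0,0,0]},
  {"xyz":[0.0276,0.0061,0.012],"twist":[0,0,0]},
  {"xyz":[0.0276,0.0061,0.01],"twist":[0,0,0]},
  {"xyz":[0.0276,0.0061,0.01],"twist":[0,0,0]},
  {"xyz":[0.0276,0.0061,0.01],"twist":[0,0,0]},
])

```text
time: 20.28
tool_pos: [0.4946, 0.0974, 0.1195]
ee_rot: [-1.573, 0.0, -1.348]
wrist_force: [0.0, 0.2, -0.1]
width: 0.0003
```

```bash
python3 - <<'E'
from h import *
o=robot.get_obs(); print(o['time'],o['tool_pos'],o['wrist_force'])
q=o['tool_pos'][:2]-[.4868,.0962]; print('dx,dy',q@[.9763,.2163],q@[-.2163,.9763])
snap('wrist','w16'); crop('w16',200,170,360,280,5,'c22')
E
```

```text
20.2833 [0.49463128 0.097358   0.11949735] [ 0.01654994  0.17006715 -0.05391404]
dx,dy 0.007896155253504945 -0.0005633536772538244
```

View pics/c22.png

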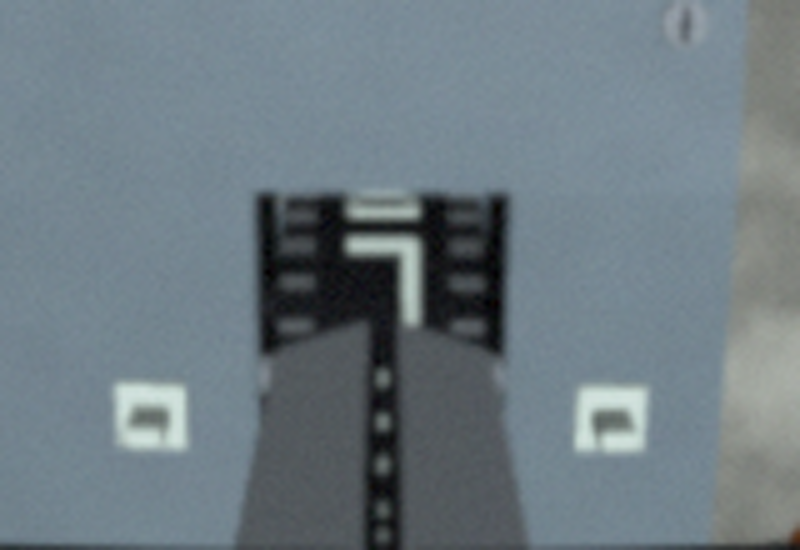

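Emit:
step_arm([
  {"xyz":[0,0,-0.001],"twist":[0,0,0]},
  {"xyz":[0,0,-0.002],"twist":[0,0,0]},
  {"xyz":[0,0,-0.003],"twist":[0,0,0]},
  {"xyz":[0,0,-0.004],"twist":[0,0,0]},
  {"xyz":[0,0,-0.005],"twist":[0,0,0]},
  {"xyz":[0,0,-0.0055],"twist":[0,0,0]},
  {"xyz":[0,0,-0.0055],"twist":[0,0,0]},
  {"xyz":[0,0,-0.0055],"twist":[0,0,0]},
])

```text
time: 21.0
tool_pos: [0.4957, 0.0975, 0.1152]
ee_rot: [-1.57, -0.0, -1.348]
wrist_force: [0.1, 0.4, 3.0]
width: 0.0
```

Emit:
step_arm([
  {"xyz":[-0.0025,-0.0005,0],"twist":[0,0,0]},
  {"xyz":[-0.005,-0.0011,0],"twist":[0,0,0]},
  {"xyz":[-0.0075,-0.0016,0],"twist":[0,0,0]},
  {"xyz":[-0.01,-0.0022,0],"twist":[0,0,0]},
  {"xyz":[-0.0125,-0.0027,0],"twist":[0,0,0]},
  {"xyz":[-0.015,-0.0033,0],"twist":[0,0,0]},
  {"xyz":[-0.017,-0.0038,0],"twist":[0,0,0]},
  {"xyz":[-0.017,-0.0038,0],"twist":[0,0,0]},
  {"xyz":[-0.017,-0.0038,0],"twist":[0,0,0]},
])

```text
time: 21.75
tool_pos: [0.4774, 0.0935, 0.1144]
ee_rot: [-1.573, 0.0, -1.348]
wrist_force: [-2.7, -0.5, 4.0]
width: 0.0004
```

```bash
python3 - <<'E'
from h import *
o=robot.get_obs(); print(o['time'],o['tool_pos'],o['wrist_force'])
q=o['tool_pos'][:2]-[.4868,.0962]; print('dx,dy',q@[.9763,.2163],q@[-.2163,.9763])
snap('wrist','w17'); crop('w17',200,170,360,280,5,'c23')
E
```

```text
21.75 [0.4773906  0.09347085 0.11436075] [-2.70937689 -0.48239326  3.95995814]
dx,dy -0.0097767121366911 -0.0006292176877287645
```

View pics/c23.png

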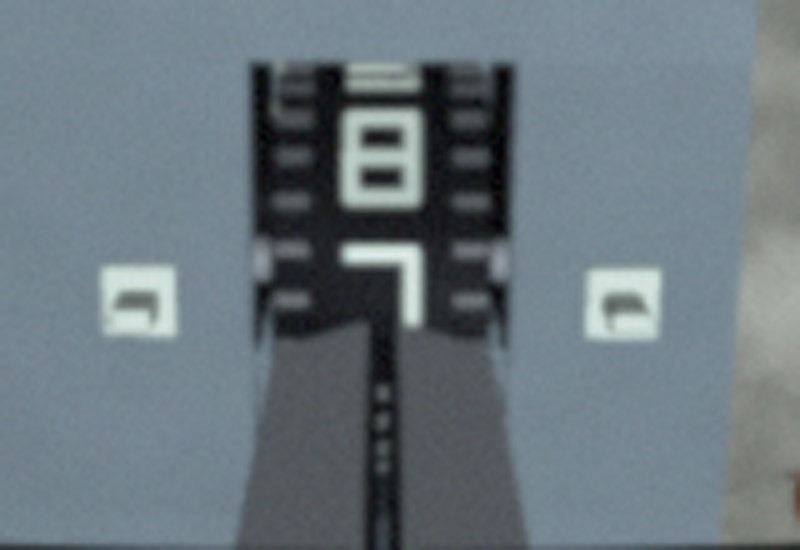

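Emit:
step_arm([
  {"xyz":[0,0,0.003],"twist":[0,0,0]},
  {"xyz":[0,0,0.01],"twist":[0,0,0]},
  {"xyz":[-0.01,0,0.025],"twist":[0,0,0]},
  {"xyz":[-0.03,0,0.045],"twist":[0,0,0]},
  {"xyz":[-0.045,0,0.06],"twist":[0,0,0]},
  {"xyz":[-0.045,0.01,0.07],"twist":[0,0,0]},
  {"xyz":[-0.045,0.02,0.07],"twist":[0,0,0]},
  {"xyz":[-0.045,0.03,0.07],"twist":[0,0,0]},
  {"xyz":[-0.045,0.03,0.07],"twist":[0,0,0]},
  {"xyz":[-0.045,0.03,0.07],"twist":[0,0,0]},
  {"xyz":[-0.045,0.03,0.07],"twist":[0,0,0]},
])

```text
time: 22.72
tool_pos: [0.4333, 0.1238, 0.1833]
ee_rot: [-1.574, -0.0, -1.347]
wrist_force: [0.2, 0.5, -0.1]
width: 0.0005
```

```bash
python3 - <<'E'
from h import *
o=robot.get_obs(); print(o['time'],o['tool_pos'],o['wrist_force'],abs(o['qvel']).max())
snap('wrist','w18'); snap('side','sd2'); crop('sd2',190,180,340,310,5,'c25')
im=cv2.imread('pics/w18.png'); cv2.imwrite('pics/c24.png',cv2.resize(im[60:230,100:400],None,fx=2.6,fy=2.6,interpolation=cv2.INTER_CUBIC))
E
```

```text
22.7167 [0.4332756  0.12378714 0.18326496] [ 0.17202247  0.45899203 -0.11354682] 0.00980137682263715
```

View pics/c24.png

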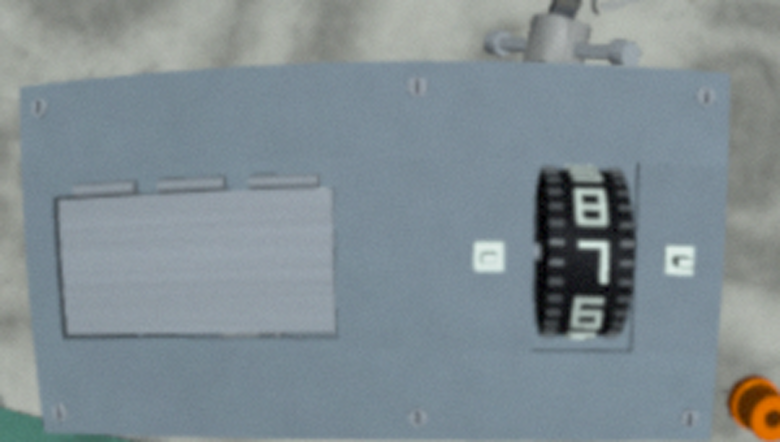

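View pics/c25.png

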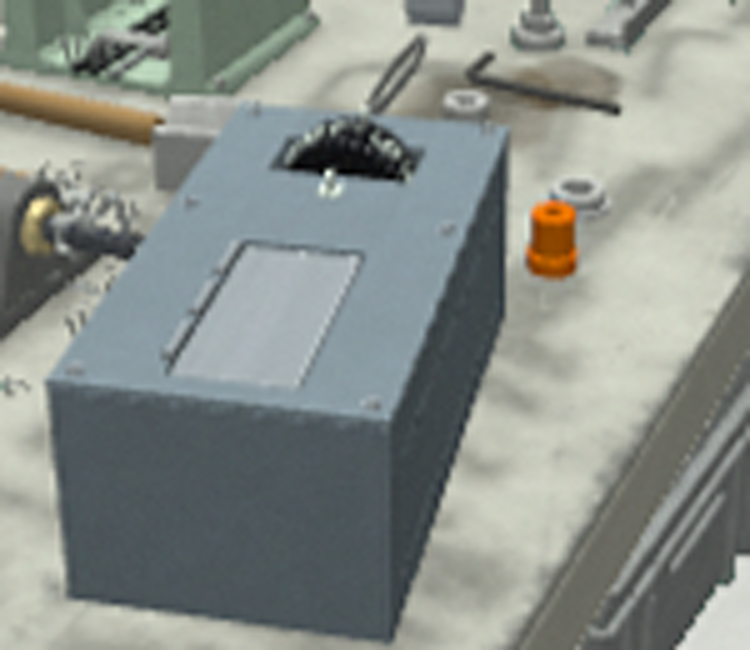

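```bash
python3 - <<'E'
from h import *
print(robot.close_job())
E
```

```text
the job is handed in; nothing more can be done
None
```

The tall grey bush is in the reject bin with the flap shut, and the thumbwheel reads 7. I handed the job in at about 23 s of the 58 s allowed; the hand-in reports no verdict.

- **Bush:** I let it go about 48 mm under the panel, and the wrist picture then showed it standing on the bin floor under the open flap. After the fingers left, the flap was flush in three later pictures (scene, wrist and side). I did not see the bush again after the flap closed.
- **Thumbwheel:** It started between 1 and 2. I rolled it to 7 in four strokes with the closed fingertips. The forces I read at the ends of moves were about 2.5 to 6 N, briefly above the advised 5 N; they were not read during strokes. The last wrist picture shows 7 centred between the fins, with the arm clear and no contact force.
- **Other bushes:** The mid, flat and orange bushes look unmoved in the last side picture.

**Disagreements and failures along the way:**
- The scene and side cameras differed by about 8 mm in y, so I worked from the wrist camera, whose box sizes matched the given ones.
- The first grip read 23.3 mm on a body I had measured at 20 mm, with a rising vertical force. I opened, raised the hand 4 mm and gripped again. The width was then 23.1 mm, but the bush held.
- The second wheel stroke was pressed too lightly and slipped, so I pressed harder on the next one.

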